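Hang the topping tins, push them home with the spatula and put the spatula away

ROBOT

A 6-joint arm with a two-finger parallel gripper is mounted at the origin on the work surface. World frame = base frame: x ahead of the robot, y to its left, z up, the work surface at z = 0. Lengths are in mm, angles in degrees, forces in N, time in s.
With the tool pointing down it reaches from about 300 to 850 mm from the base axis. Payload 4.2 kg.
Tool frame: the origin (TCP) lies between the finger pads; the fingertips stand 22 mm ahead of it and the grasp point (between the pads) lies 3 mm ahead of it; z points along the fingers, y is the direction in which the jaws open and shut (so a half turn about z gives the same grasp; the last joint's range is limited). The gripper opens to 91 mm and grips with 3 to 60 N. Pads are 32 mm wide; open, the fingers measure 118 mm over their backs; the gripper's body (76 mm by 178 mm) begins 60 mm behind the grasp point.
Start: joints at [-76.719, 18.312, 89.639, -0, 72.044, -1.146], TCP at [143.262, -556.881, 235.976] pointing down, gripper open.
Joint ranges: [-177.97, 177.97], [-48.28, 115.42], [12.27, 149.76], [-77.06, 257.06], [2.81, 150.46], [-146.56, 146.56]. Speed limits (degrees/s): [147.25, 147.25, 180, 180, 180, 180].

INTERFACE

Orientations are given as [roll, pitch, yaw] about the fixed x, y, z axes, in that order (R = Rz(yaw) Ry(pitch) Rx(roll)).
In Python, from workcell import * gives the robot as it stands.
- The arm moves only by the shell command python3 -m jog 'ROWS' [OPENING] [FORCE]. ROWS is text: rows parted by semicolons, each of 6 numbers parted by spaces: the shift along the tool's x, y, z in units of 0.5 m (1.0 is 0.5 m), then the turn, a rotation vector about the tool's x, y, z in units of pi/2 rad (1.0 is pi/2 rad). A call has 1 to 20 rows; each row is the pose to reach, as a shift and turn from the pose measured when the call began, along the tool's axes at that moment; what a row does not reach only later rows make up. A row lasts 1/12 s, in which the tool goes at most 41.7 mm and 7.16 degrees, less where a joint would pass 70% of its speed; a pose out of reach is approached as far as the arm can. A call with a number of a shift or a turn outside -1 to 1 is refused whole. A call with a gripper value outside its range is refused whole. OPENING is the opening, from -1 (shut) to 1 (fully open), set as the call begins (- or left out, the last holds). The fingers move at their own pace and stop on an object; FORCE is the grip in N (left out, the last holds). Time passes only in rows, so rows that repeat a pose let the fingers close. It gives the time, the measured TCP pose, the force and the opening at its end, in the units of the state.
- state(): the state, without advancing time (a new reading comes with each control period).
- grab_frame(name): name is "side" or "top"; returns the picture (400x640x3 uint8, red, green, blue); there is no depth.
- calibration(name): a dict with "mtx" (3x3 intrinsics, pixels), "rvec" (rotation vector, rad) and "tvec" (3), from world to camera coordinates, as OpenCV has them. Camera axes: x right, y down, z forward; pixel columns grow to the right and rows downward; lengths in mm; the calibration is good to about 2 mm. A picture is of the moment at which its call begins. calibration takes no time and is no camera call.
- job_done(): hands the job in, once; it reports no verdict.
Trained networks look in the newest picture that a camera, given by its name, has taken for a name from the list of things; names that differ only in an ending like _2 or _b are one class to them, and where a whole thing is asked for, a point or a joint stands for the part that bears it (a point fixed in the world has none). Each returns a list of dicts, best first, with "confidence" (0 to 1); they miss things now and then, are a little off and sometimes report something else, mostly with a low value. They report only what shows in the picture. A call takes as long as a camera call.
- spot_in(query, camera): "rect" ([left, top, right, bottom] in pixels, round what is visible of it).
- tip_of(query, camera): "location" ([column, row] in pixels: a listed point, or the origin of a listed thing).
The state is a dict: "time_s": time; "qpos": joint angles; "qvel": joint speeds; "effort": joint torques, N m; "ee_pos": TCP position; "ee_rot": TCP orientation; "force": force on the tool from outside, world axes, zero at the start; "torque": the same for the moment, N m; "gripper_width": finger opening in mm.
Only numpy, scipy, OpenCV 4.12 (cv2) and the standard library are available. Lean on these libraries where they do the work, as an engineer would, in place of code of your own. Each camera call takes 0.05 s, during which the arm holds its last target. There are 200 camera calls.

TASK

Hang every hook tin that stands on the worktop on the rail, then push the whole row along with the head of the spatula until every tin is completely past the black mark under the low shelf. Then lay the spatula down on the worktop clear of its cubby, take it again by its head, and slide it handle first into the low cubby until only the head shows, leaving the other things on the worktop where they are.

Things in the scene. Friction and masses are not known exactly. Their poses are not given: they have to be found in the camera images.
- unit: Fixed shelf unit; origin on the worktop below its rail, y along the rail, x across it (away from the robot at yaw 0). White shelf over the rail: y 0 to 290 mm, x +-65, underside 250 mm high, 14 mm thick, stock on it from y 90 on, up to 385 high. 12 mm shelf legs at x +-58, y 140 and 282. Rail posts at y -261 and at y 286 (the end stop, face at y 280). A thin board joins the legs 46 mm high.
- rail (a point): Centre of the rail at the unit's y 0, where the near edge of the shelf is; axes as the unit's. The rail is a round steel bar 12 mm thick, level, its axis 190 mm high, from y -255 to +280 mm, free to hang things on between y -245 and the shelf.
- mark (a point): The black mark, a 6 mm band on the rail at the unit's y +55 mm, repeated as a stripe across the shelf; axes as the unit's. Past it means towards +y; the end stop is 225 mm on. A tin is completely past when its hook point lies 30 mm or more past this point.
- cubby: Fixed low wooden box on the worktop, open only at its -y end (mouth). Origin on the worktop at the middle of the mouth; its y axis points into it. Inside 70 mm wide (x), 45 mm high, 195 mm deep; walls and roof 8 mm, so 53 mm high outside.
- cubby_mouth (a point): The same point and axes as the cubby's origin.
- spatula: Stiff spatula, flat, 260 mm long, 70 to 120 g. Origin at mid length on its underside; x points to the head, z up. Handle from x -130 to x +50, 18 mm wide, 16 mm thick; flat black head from x +50 to x +130, 50 mm wide, 12 mm thick, undersides level. Balances at mid length. Pinch it from above across its width, fingertips near the worktop. It may lie partly below rail or shelf.
- spatula_tip (a point): Middle of the head's front edge, 6 mm above the underside.
- spatula_end (a point): Free end of the handle, 8 mm above the underside.
- tin0: One of up to three equal hook tins (2 or 3 present, else None), 110 to 225 g, standing on the worktop; origin at the centre of its underside, z up. Round steel tin 52 mm across, 45 high, with an aluminium hook on top, open to +x and below. Finger tab on top of the hook: 8 mm thick (x), 60 wide (y), z 95 to 125 mm, above a saddle plate 26 mm wide (x); pinch it across x from above.
- tin0_hook (a point): Where the rail's axis lies when the tin hangs home, 83 mm above the tin's origin; axes as the tin's. Back leg x -13 to -8 mm; saddle 60 mm wide (y), tin z 89 to 95; lip x 8 to 13, reaching down to tin z 75. The rail enters from +x through the gap between tin top (z 45) and lip (z 75); then lower 23 mm until the saddle rests on the rail. Tins slide easily along the rail, saddle to saddle.
- tin1: One of up to three equal hook tins (2 or 3 present, else None), 110 to 225 g, standing on the worktop; origin at the centre of its underside, z up. Round steel tin 52 mm across, 45 high, with an aluminium hook on top, open to +x and below. Finger tab on top of the hook: 8 mm thick (x), 60 wide (y), z 95 to 125 mm, above a saddle plate 26 mm wide (x); pinch it across x from above.
- tin1_hook (a point): Where the rail's axis lies when the tin hangs home, 83 mm above the tin's origin; axes as the tin's. Back leg x -13 to -8 mm; saddle 60 mm wide (y), tin z 89 to 95; lip x 8 to 13, reaching down to tin z 75. The rail enters from +x through the gap between tin top (z 45) and lip (z 75); then lower 23 mm until the saddle rests on the rail. Tins slide easily along the rail, saddle to saddle.
- tin2: One of up to three equal hook tins (2 or 3 present, else None), 110 to 225 g, standing on the worktop; origin at the centre of its underside, z up. Round steel tin 52 mm across, 45 high, with an aluminium hook on top, open to +x and below. Finger tab on top of the hook: 8 mm thick (x), 60 wide (y), z 95 to 125 mm, above a saddle plate 26 mm wide (x); pinch it across x from above.
- tin2_hook (a point): Where the rail's axis lies when the tin hangs home, 83 mm above the tin's origin; axes as the tin's. Back leg x -13 to -8 mm; saddle 60 mm wide (y), tin z 89 to 95; lip x 8 to 13, reaching down to tin z 75. The rail enters from +x through the gap between tin top (z 45) and lip (z 75); then lower 23 mm until the saddle rests on the rail. Tins slide easily along the rail, saddle to saddle.
- ramekin: Bystander, to be left where it is: small white ceramic cup 72 mm wide, 50 mm high; origin at the centre of its underside.
- jar: Bystander, to be left where it is: amber jar 64 mm wide, 90 mm high; origin at the centre of its underside.
- cutter: Bystander, to be left where it is: thin steel ring cutter 70 mm wide, 30 mm high; origin at the centre of its underside.
- bottle: Bystander, to be left where it is: clear bottle 60 mm wide, 200 mm high; origin at the centre of its underside.
- mug: Bystander, to be left where it is: blue mug 76 mm wide, 90 mm high; origin at the centre of its underside.
- can: Bystander, to be left where it is: plain can 66 mm wide, 100 mm high; origin at the centre of its underside.

How it is judged (in metres and radians):
On the way, in this order (a step that is already met when the one before it is completed fails the run):
1. every tin present hangs on the rail (z of tin0_hook in the frame of rail between -0.008 and 0.008 m and x of tin0_hook in the frame of rail between -0.008 and 0.008 m and angle between each of tin0, tin1, tin2's own z axis and vertical below 0.2 rad and y of tin0_hook in the frame of rail between -0.25 and 0.28 m and z of tin1_hook in the frame of rail between -0.008 and 0.008 m and x of tin1_hook in the frame of rail between -0.008 and 0.008 m and y of tin1_hook in the frame of rail between -0.25 and 0.28 m and z of tin2_hook in the frame of rail between -0.008 and 0.008 m and x of tin2_hook in the frame of rail between -0.008 and 0.008 m and y of tin2_hook in the frame of rail between -0.25 and 0.28 m), for 0.2 s.
2. every tin hangs completely past the mark, with the spatula's head reaching in along the rail under the shelf (z of tin0_hook in the frame of rail between -0.008 and 0.008 m and x of tin0_hook in the frame of rail between -0.008 and 0.008 m and angle between each of tin0, tin1, tin2's own z axis and vertical below 0.2 rad and y of each of tin0_hook, tin1_hook, tin2_hook in the frame of rail below 0.28 m and y of each of tin0_hook, tin1_hook, tin2_hook in the frame of mark above 0.024 m and z of tin1_hook in the frame of rail between -0.008 and 0.008 m and x of tin1_hook in the frame of rail between -0.008 and 0.008 m and z of tin2_hook in the frame of rail between -0.008 and 0.008 m and x of tin2_hook in the frame of rail between -0.008 and 0.008 m and y of spatula_tip in the frame of rail above 0.02 m and z of spatula_tip in the frame of rail above -0.12 m), for 0.1 s.
3. the spatula lies released on the worktop, its handle end not in the cubby (height (world z) of spatula below 0.012 m and angle between spatula's own z axis and vertical below 0.1 rad and contact force between the fingers and spatula below 0.1 N and horizontal distance between spatula_end and cubby_mouth above 0.04 m and not (y of spatula_end in the frame of cubby above 0 m and x of spatula_end in the frame of cubby between -0.04 and 0.04 m) and linear speed of spatula below 0.02 m/s), for 0.2 s.
4. the spatula, held or pushed at its head, has its handle end in the cubby's mouth (contact force between the fingers and spatula above 0.3 N and x of the grasp point in the frame of spatula above 0.04 m and y of spatula_end in the frame of cubby above 0.01 m and x of spatula_end in the frame of cubby between -0.035 and 0.035 m), for 0.1 s.
At the end, for the whole second after the job is handed in: Every tin present hangs on the rail (hook point within 8 mm of the rail's axis across and in height) with its hook point at least 24 mm past the mark, at rest; the spatula lies flat and at rest with its handle end at least 145 mm inside the cubby (z of tin0_hook in the frame of rail between -0.008 and 0.008 m and x of tin0_hook in the frame of rail between -0.008 and 0.008 m and angle between each of tin0, tin1, tin2's own z axis and vertical below 0.2 rad and y of each of tin0_hook, tin1_hook, tin2_hook in the frame of rail below 0.28 m and y of each of tin0_hook, tin1_hook, tin2_hook in the frame of mark above 0.024 m and linear speed of each of tin0, tin1, tin2 below 0.03 m/s and z of tin1_hook in the frame of rail between -0.008 and 0.008 m and x of tin1_hook in the frame of rail between -0.008 and 0.008 m and z of tin2_hook in the frame of rail between -0.008 and 0.008 m and x of tin2_hook in the frame of rail between -0.008 and 0.008 m and y of spatula_end in the frame of cubby above 0.145 m and x of spatula_end in the frame of cubby between -0.036 and 0.036 m and height (world z) of spatula below 0.012 m and angle between spatula's own z axis and vertical below 0.1 rad and linear speed of spatula below 0.02 m/s); the robot touches nothing.
It fails at once if a bystander is moved more than 40 mm (distance of any of ramekin, jar, cutter, bottle, mug, can from where it was at the start of the episode above 0.04 m).
Of tin0, tin1, tin2 only 2 to 3 are there at a start; the rules pass over those that are not, and their reading is None.
At some moment in a run one of spatula may be knocked a few centimetres aside while the robot is not near it.
It also fails if it takes over 210 s, if anything falls off the work surface, if the arm or the gripper's body presses on something with over 40 N, if the wrist force passes 120 N, or if a joint passes its speed limit or range.

## Working session

There is one attempt and no reset: what is moved stays moved. The work goes in short steps, Python scripts to look and compute and a shell command to move; the robot and the scene stay as the last step left them, time stands still between calls to the robot, and variables do not carry over. Pictures are saved under pics/ and viewed, about 12 in all and at most 16, crops included, and the job is handed in when it is done.

```bash
ls; mkdir -p pics
python3 - <<'E'
from workcell import *
import cv2
print(state())
for n in ("top","side"):
    im=grab_frame(n); cv2.imwrite(f"pics/{n}0.png",cv2.cvtColor(im,cv2.COLOR_RGB2BGR))
    c=calibration(n); R=cv2.Rodrigues(c["rvec"])[0]; print(n,c["mtx"],R,-R.T@c["tvec"].reshape(3))
    for q in ["tin0_hook","tin0","rail","mark","cubby_mouth","spatula","spatula_tip","spatula_end","ramekin","jar","cutter","bottle","mug","can"]:
        print(q,[(round(d["confidence"],2),[int(v) for v in d["location"]]) for d in tip_of(q,n)][:5])
E
```

```text
pics
{'time_s': 0.0, 'qpos': array([-7.67184040e+01,  1.83509755e+01,  8.97078309e+01, -2.85964648e-03,
        7.20405281e+01, -1.14525785e+00]), 'qvel': array([-0.00135424,  0.01813875, -0.02536787,  0.05492655,  0.01145216,
       -0.01727002]), 'effort': array([-2.40055240e-03, -4.12459731e+01, -2.31970578e+01,  7.26151513e-02,
        4.57321142e-02, -1.14214556e-04]), 'ee_pos': array([ 143.14421057, -556.42021966,  235.11723952]), 'ee_rot': array([-1.79900631e+02,  7.32816845e-04,  1.44277386e+01]), 'force': array([-0.11352778, -0.23525828, -0.37672793]), 'torque': array([-0.02006053,  0.06626659,  0.02848963]), 'gripper_width': 91.47480102046242}
top [[406.46711321   0.         323.39926682]
 [  0.         406.46711321 201.4427177 ]
 [  0.           0.           1.        ]] [[-0.01021119 -0.99972714 -0.02100882]
 [-0.9980654   0.0114783  -0.06110411]
 [ 0.06132858  0.02034423 -0.99791027]] [ 386.15926687  -15.52160166 1388.24858934]
tin0_hook [(0.68, [451, 153]), (0.62, [405, 197])]
tin0 [(0.83, [432, 210]), (0.74, [285, 209]), (0.71, [400, 195]), (0.33, [314, 156])]
rail [(0
[... 608 characters left out ...]
 -0.62952258]
 [ 0.07081156 -0.62579659 -0.77676531]] [ 419.52073349  746.2776269  1033.58061714]
tin0_hook [(0.69, [328, 167]), (0.61, [327, 151]), (0.33, [368, 127])]
tin0 [(0.86, [340, 149]), (0.65, [326, 168]), (0.18, [339, 133])]
rail []
mark []
cubby_mouth []
spatula [(0.82, [315, 222]), (0.51, [369, 310]), (0.38, [353, 219])]
spatula_tip [(0.85, [274, 230])]
spatula_end [(0.61, [355, 222]), (0.51, [367, 130]), (0.29, [342, 150])]
ramekin [(0.68, [246, 339]), (0.67, [309, 163])]
jar [(0.66, [295, 134]), (0.58, [248, 338]), (0.56, [341, 136]), (0.44, [329, 265])]
cutter [(0.61, [246, 337])]
bottle [(0.59, [292, 359])]
mug [(0.67, [369, 128])]
can [(0.64, [369, 310]), (0.35, [369, 132])]
```

Run:
```python
import cv2
a=cv2.imread("pics/top0.png")[90:290,140:500]; cv2.imwrite("pics/top0c.png",cv2.resize(a,None,fx=2.2,fy=2.2,interpolation=cv2.INTER_CUBIC))
a=cv2.imread("pics/side0.png")[90:390,180:460]; cv2.imwrite("pics/side0c.png",cv2.resize(a,None,fx=2,fy=2,interpolation=cv2.INTER_CUBIC))
```

```text
(no output)
```

View pics/top0c.png

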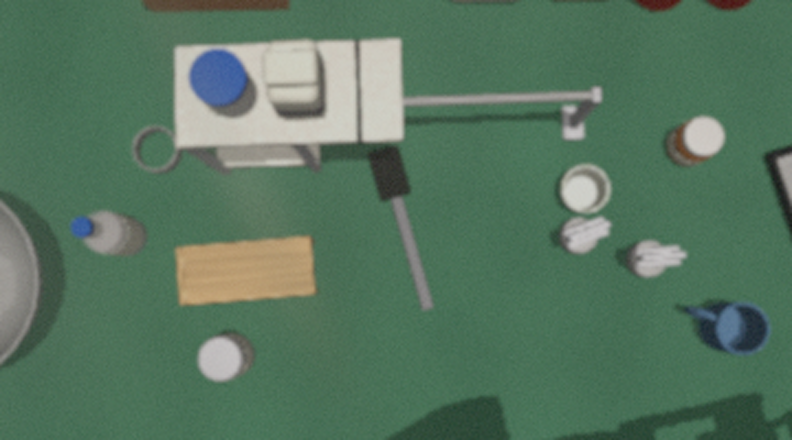

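View pics/side0c.png

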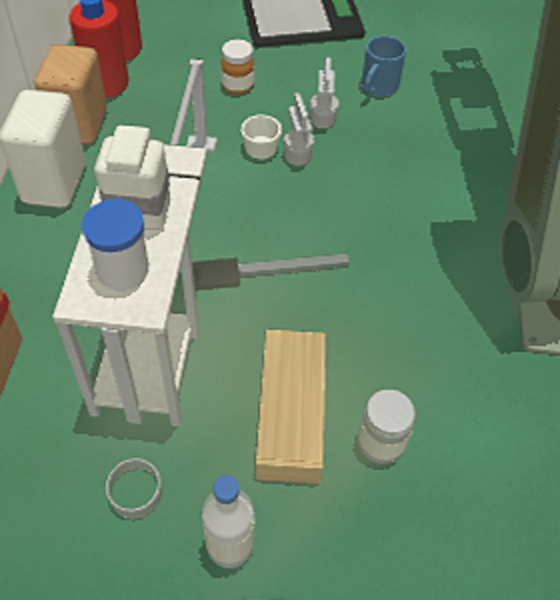

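```bash
cat > h.py <<'E'
import numpy as np, cv2
from workcell import *
from scipy.optimize import least_squares
C={}
for n in ("top","side"):
    c=calibration(n); C[n]=(np.array(c["mtx"],float),np.array(c["rvec"],float).reshape(3),np.array(c["tvec"],float).reshape(3))
def proj(p,n):
    K,r,t=C[n]; return cv2.projectPoints(np.array(p,float).reshape(-1,1,3),r,t,K,None)[0].reshape(-1,2)
def ray(uv,n,z):
    K,r,t=C[n]; R=cv2.Rodrigues(r)[0]; o=-R.T@t; d=R.T@np.linalg.inv(K)@np.array([uv[0],uv[1],1.]); return o+d*(z-o[2])/d[2]
def tri(a,b):  # pixel in top, pixel in side
    f=lambda p: np.r_[proj(p,"top")[0]-a,proj(p,"side")[0]-b]
    s=least_squares(f,[450,0,100]); return s.x,s.fun
def snap(n,name):
    im=cv2.cvtColor(grab_frame(n),cv2.COLOR_RGB2BGR); cv2.imwrite(f"pics/{name}.png",im); return im
def crop(im,x0,y0,w,h,k):
    o=cv2.resize(im[y0:y0+h,x0:x0+w],None,fx=k,fy=k,interpolation=cv2.INTER_CUBIC)
    for i in range(0,w,10):
        cv2.putText(o,str(x0+i),(i*k,8),0,.3,(0,255,255),1); cv2.line(o,(i*k+k//2,10),(i*k+k//2,14),(0,255,255),1)
    for i in range(0,h,10):
        cv2.putText(o,str(y0+i),(0,i*k+k//2+4),0,.3,(0,255,255),1)
    return o
E
python3 - <<'E'
from h import *
t=cv2.imread("pics/top0.png"); s=cv2.imread("pics/side0.png")
a=crop(t,215,100,200,75,4); b=crop(s,200,110,100,75,4); c=crop(s,200,185,100,75,4)
cv2.imwrite("pics/u.png",np.vstack([a,np.hstack([b,c])]))
a=crop(t,390,170,66,50,12); b=crop(s,310,110,50,70,6)
b2=cv2.copyMakeBorder(b,0,0,0,a.shape[1]-b.shape[1],cv2.BORDER_CONSTANT)
a=crop(t,390,185,66,36,12); b=crop(s,312,112,44,36,9);c=crop(s,312,140,44,36,9); 
z=np.vstack([cv2.copyMakeBorder(a[:270],0,0,0,0,0)]) 
cv2.imwrite("pics/t.png",np.vstack([crop(t,390,188,66,27,12),np.hstack([crop(s,317,117,44,30,9),crop(s,317,142,44,30,9)])]))
E
```

```text
(no output)
```

View pics/u.png

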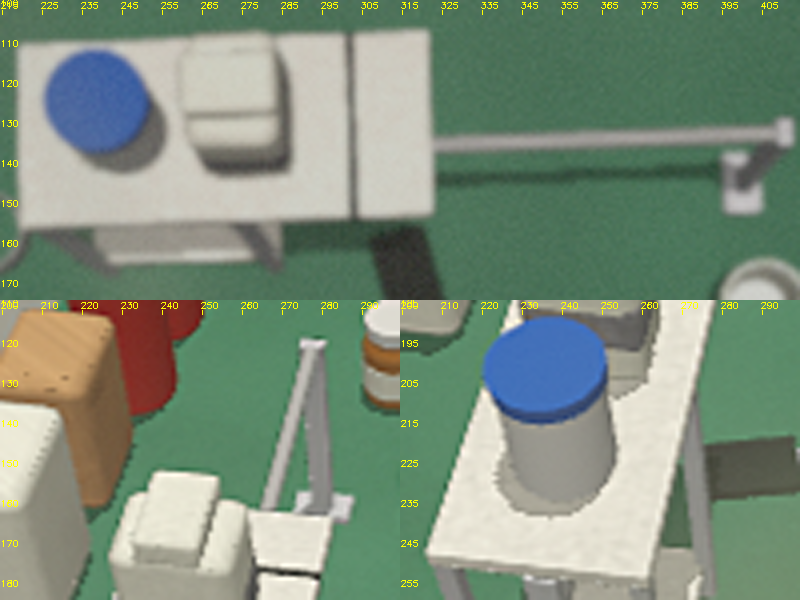

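View pics/t.png

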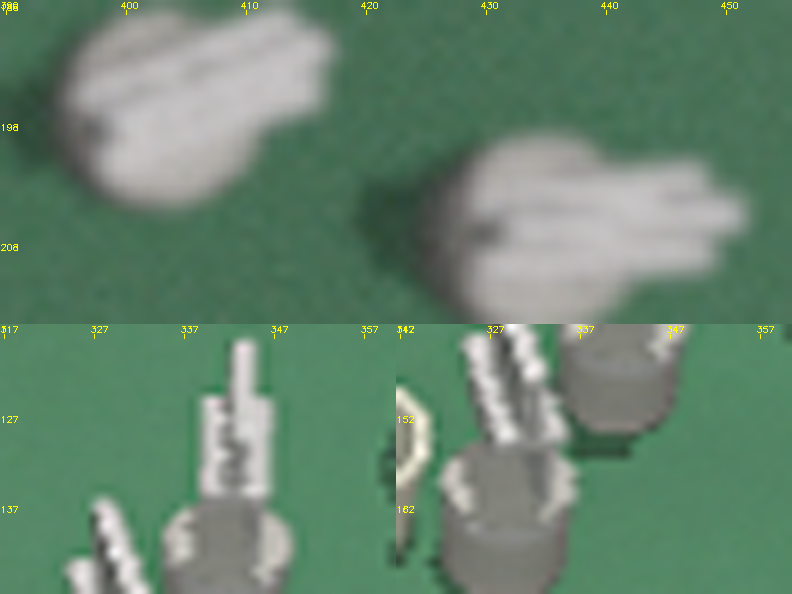

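```bash
cat >> h.py <<'E'
from scipy.optimize import minimize
def box(x0,x1,y0,y1,z0,z1): return np.array([[x,y,z] for x in (x0,x1) for y in (y0,y1) for z in (z0,z1)],float)
th=np.linspace(0,2*np.pi,40,endpoint=False)
TIN=[np.array([[26*np.cos(a),26*np.sin(a),z] for a in th for z in (0,45)]),box(-13,13,-30,30,89,95),box(-4,4,-30,30,95,125),box(-13,-8,-30,30,45,89),box(8,13,-30,30,75,89)]
SPAT=[box(-130,50,-9,9,0,16),box(50,130,-25,25,0,12)]
CUB=[box(-43,43,0,203,0,53)]
def place(P,q,z=0):
    c,s=np.cos(q[2]),np.sin(q[2]); return P@np.array([[c,s,0],[-s,c,0],[0,0,1]])+[q[0],q[1],z]
def alpha(im,wood=False):
    f=im.astype(float)+1; b,g,r=f[...,0],f[...,1],f[...,2]; t=b+g+r
    s=(g-r)/t if wood else (g-(r+b)/2)/t
    return s
def render(parts,q,n,win,k=8,z=0):
    x0,y0,w,h=win; m=np.zeros((h*k,w*k),np.uint8)
    for P in parts:
        uv=(proj(place(P,q,z),n)-[x0,y0]+.5)*k-.5
        cv2.fillConvexPoly(m,cv2.convexHull(np.round(uv*16).astype(np.int32).reshape(-1,1,2)),255,shift=4)
    return cv2.resize(m,(w,h),interpolation=cv2.INTER_AREA)/255.
def fit(parts,q0,ims,wins,wood=False,z=0,step=(6,6,.12)):
    A={}
    for n in ims:
        x0,y0,w,h=wins[n]; s=alpha(ims[n],wood)[y0:y0+h,x0:x0+w]; m=render(parts,q0,n,wins[n],z=z)
        bg=np.median(s[m<.01]); fg=np.median(s[m>.99]); A[n]=np.clip((s-bg)/(fg-bg),-.2,1.2)
    cost=lambda q: sum(((render(parts,q,n,wins[n],z=z)-A[n])**2).sum() for n in ims)
    best=None
    for dy in (-.15,0,.15):
        q=np.array(q0)+[0,0,dy]; S=np.array([q]+[q+np.eye(3)[i]*step[i] for i in range(3)])
        r=minimize(cost,q,method="Nelder-Mead",options=dict(initial_simplex=S,xatol=.01,fatol=.01))
        if best is None or r.fun<best.fun: best=r
    return best.x,best.fun
def win(parts,q,n,pad=6,z=0):
    uv=np.vstack([proj(place(P,q,z),n) for P in parts]); a=np.floor(uv.min(0)-pad).astype(int); b=np.ceil(uv.max(0)+pad).astype(int)
    a=np.maximum(a,0); b=np.minimum(b,[639,399]); return (*a,*(b-a))
def fitb(parts,q0,ims,**k):
    for n in ([*ims],)+tuple([m] for m in ims if len(ims)>1):
        I={m:ims[m] for m in n}; q,f=fit(parts,q0,I,{m:win(parts,q0,m,k.get('pad',6)) for m in n},**{a:b for a,b in k.items() if a!='pad'})
        print(n,np.round(q[:2],1),round(np.degrees(q[2]),2),"cost",round(f,1))
        if len(n)==len(ims): out=q
    return out
E
python3 - <<'E'
from h import *
t=cv2.imread("pics/top0.png"); s=cv2.imread("pics/side0.png"); I=dict(top=t,side=s)
T=lambda u,v:(215+(u+.5)/4-.5,100+(v+.5)/4-.5)
B=lambda u,v:(200+(u+.5)/4-.5,110+(v-300+.5)/4-.5)
D=lambda u,v:(200+(u-400+.5)/4-.5,185+(v-300+.5)/4-.5)
obs=[("top",(65,0,264),T(430,30)),("top",(-65,0,264),T(434,214)),("top",(65,290,264),T(22,44)),("top",(-65,290,264),T(20,228)),("top",(65,55,264),T(351,33)),("top",(-65,55,264),T(354,217)),("top",(0,-258,194),T(785,131)),
("side",(65,0,264),B(248,511)),("side",(-65,0,264),B(333,517)),("side",(65,290,264),D(427,552)),("side",(-65,290,264),D(651,579)),("side",(0,-261,196),B(313,345))]
def f(q,o=obs): return np.concatenate([proj(place(np.array([p],float),q),n)[0]-uv for n,p,uv in o])
r=least_squares(f,[550,0,0]); print("unit",np.round(r.x[:2],1),np.degrees(r.x[2])); print(np.round(r.fun.reshape(-1,2),1).tolist())
for n in("top","side"):
    r=least_squares(lambda q:f(q,[o for o in obs if o[0]==n]),[550,0,0]); print(n,np.round(r.x[:2],1),np.degrees(r.x[2]))
C0=lambda u,v:(140+u/2.2,90+v/2.2)
a=ray(C0(580,238),"top",20);b=ray(C0(646,262),"top",20)
print("tinA",a);qa=fitb(TIN,[a[0],a[1],.35],I)
print("tinB",b);qb=fitb(TIN,[b[0],b[1],.05],I)
m=ray(C0(314,270),"top",53); print("cubby",m); qc=fitb(CUB,[m[0],m[1],.03],I,wood=True)
e=ray(C0(428,308),"top",8); h=ray(C0(400,198),"top",8); d=(h-e)/np.linalg.norm(h-e); c=e+d*130
print("spat",c,e); qs=fitb(SPAT,[c[0],c[1],np.arctan2(d[1],d[0])],I,pad=3)
o=[t.copy(),s.copy()]
E
```

```text
unit [649.9   7. ] 0.18826511181873462
[[0.4, 2.1], [0.0, 2.0], [-0.2, 0.6], [0.2, 0.2], [0.6, 1.8], [0.3, 1.6], [-0.4, 3.6], [-21.7, -3.3], [3.4, 0.2], [1.8, -0.2], [1.3, -0.0], [3.8, -0.4]]
top [655.7   7.4] 1.065393941888428
side [641.5   7.7] -1.0803136285435029
tinA [ 478.12549877 -257.45268811   20.        ]
['top', 'side'] [ 485.  -254.4] 20.18 cost 335.6
['top'] [ 483.4 -254. ] 17.43 cost 65.1
['side'] [ 485.6 -255. ] 20.84 cost 264.2
tinB [ 440.32960142 -356.74524467   20.        ]
['top', 'side'] [ 449.1 -357.3] -0.4 cost 141.4
['top'] [ 446.6 -356.9] 1.08 cost 16.3
['side'] [ 449.7 -356.8] 5.12 cost 114.1
cubby [432.53002613 146.04314783  53.        ]
['top', 'side'] [444.6 149.8] 4.1 cost 123.1
['top'] [442.2 152.5] 4.38 cost 42.6
['side'] [445.3 149.1] 4.14 cost 27.9
spat [500.00762099   6.5015964    8.        ] [373.67124465 -24.14346866   8.        ]
['top', 'side'] [511.5  14. ] 15.39 cost 310.8
['top'] [498.1  11.3] 15.38 cost 147.6
['side'] [511.7  13.4] 15.75 cost 139.0
```

Run:
```python
from h import *
t=cv2.imread("pics/top0.png"); s=cv2.imread("pics/side0.png"); I=dict(top=t,side=s)
T=lambda u,v:(215+(u+.5)/4-.5,100+(v+.5)/4-.5)
B=lambda u,v:(200+(u+.5)/4-.5,110+(v-300+.5)/4-.5)
D=lambda u,v:(200+(u-400+.5)/4-.5,185+(v-300+.5)/4-.5)
obs=[("top",(65,0,264),T(430,30)),("top",(-65,0,264),T(434,214)),("top",(65,290,264),T(22,44)),("top",(-65,290,264),T(20,228)),("top",(65,55,264),T(351,33)),("top",(-65,55,264),T(354,217)),("top",(0,-258,194),T(785,131)),
("side",(-65,0,264),B(333,517)),("side",(65,290,264),D(427,552)),("side",(-65,290,264),D(651,579)),("side",(0,-261,196),B(313,345))]
def f(q,o=obs): return np.concatenate([proj(place(np.array([p],float),q),n)[0]-uv for n,p,uv in o])
for ns in (("top","side"),("top",),("side",)):
    r=least_squares(lambda q:f(q,[o for o in obs if o[0] in ns]),[650,0,0],loss="soft_l1"); print(ns,np.round(r.x[:2],1),np.degrees(r.x[2])); print(np.round(f(r.x).reshape(-1,2),1).tolist())
    if len(ns)==2:q=r.x
def draw(parts,q,c,im,n,z=0):
    for P in parts: cv2.polylines(im,[np.round((cv2.convexHull(proj(place(P,q,z),n).astype(np.float32))+.5)*4*4).astype(np.int32)],True,c,1,cv2.LINE_AA,2)
o={n:cv2.resize(I[n],None,fx=4,fy=4,interpolation=cv2.INTER_CUBIC) for n in I}
UNIT=[box(-65,65,0,290,250,264),box(-65,65,52,58,264,264),box(-6,6,-255,280,184,196)]
for n in o:
    draw(TIN,[484.5,-254.5,.34],(0,0,255),o[n],n); draw(TIN,[448,-357,.02],(0,0,255),o[n],n); draw(CUB,[444,150,.073],(255,0,0),o[n],n); draw(SPAT,[505,12.5,.27],(0,255,255),o[n],n); draw(UNIT,q,(255,0,255),o[n],n)
a=o["top"][390:1100,620:1870]; b=o["side"][420:1260,780:1420]
cv2.imwrite("pics/ov1.png",cv2.resize(a,(800,454),interpolation=cv2.INTER_AREA)); cv2.imwrite("pics/ov2.png",cv2.resize(b,(457,600),interpolation=cv2.INTER_AREA))
```

```text
('top', 'side') [656.6   7.8] 1.0216046633038773
[[-0.2, -0.2], [0.1, -0.4], [-0.8, -0.2], [0.3, -0.7], [-0.0, -0.3], [0.4, -0.5], [-0.7, 0.1], [1.0, -0.1], [0.5, 0.3], [0.3, -0.2], [0.6, -0.5]]
('top',) [655.7   7.4] 1.0717161915121396
[[-0.1, 0.1], [0.2, -0.1], [-0.7, 0.2], [0.4, -0.3], [0.1, 0.0], [0.5, -0.2], [-0.6, 0.3], [1.3, -0.2], [1.0, 0.2], [0.8, -0.3], [0.8, -0.6]]
('side',) [658.3   8.3] 1.1505565834990545
[[-0.5, -0.8], [-0.1, -1.0], [-1.0, -0.6], [0.1, -1.0], [-0.3, -0.8], [0.2, -1.1], [-0.9, -0.6], [0.4, -0.1], [-0.0, 0.4], [-0.2, -0.1], [-0.1, -0.5]]
```

View pics/ov1.png

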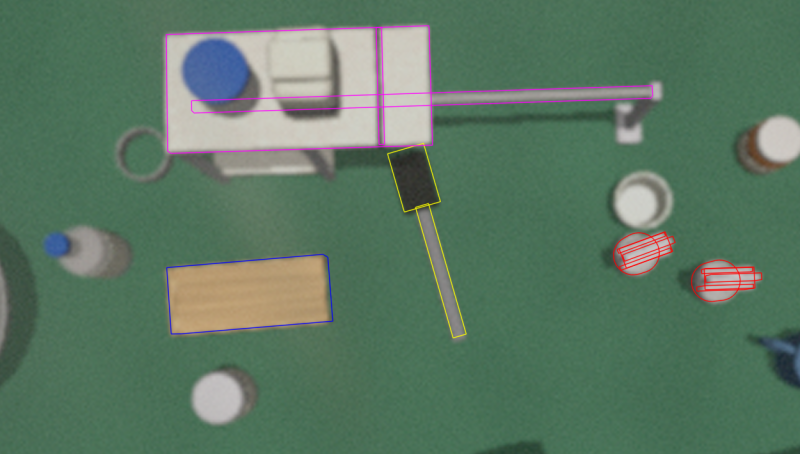

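View pics/ov2.png

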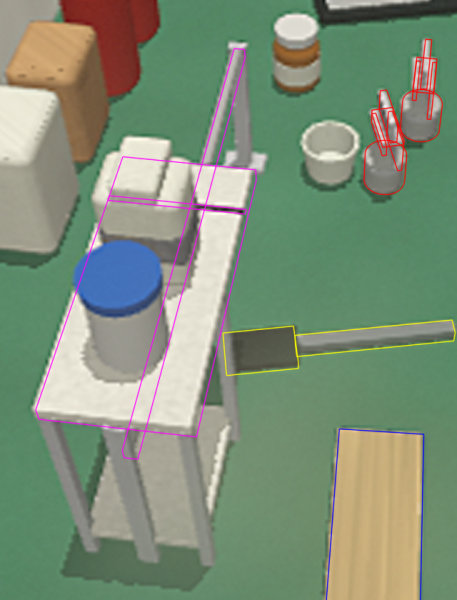

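```bash
cat > tgt.py <<'E'
import sys; from workcell import *; import numpy as np
from scipy.spatial.transform import Rotation as Rn
def go(*a):
    s=state(); R=Rn.from_euler("xyz",s["ee_rot"],degrees=True); x,y,z,yaw=a
    G=Rn.from_euler("xyz",[180,0,yaw],degrees=True)
    d=R.inv().apply(np.array([x,y,z])-s["ee_pos"])/500; w=(R.inv()*G).as_rotvec()/(np.pi/2)
    print(" ".join(f"{v:.4f}" for v in np.r_[d,w]), "rows>=",round(max(np.linalg.norm(d)*12,np.linalg.norm(w)*12.6),1))
if __name__=="__main__":
    go(*map(float,sys.argv[1:5])); s=state(); print(np.round(s["ee_pos"],1),np.round(s["ee_rot"],2),"q",np.round(s["qpos"],0),"F",np.round(s["force"],1),round(s["gripper_width"],1),round(s["time_s"],1))
E
python3 tgt.py 484.5 -254.5 180 109.5
```

```text
0.8116 -0.4156 0.1119 0.0000 0.0000 -1.0564 rows>= 13.3
[ 143.3 -556.9  236. ] [180.    -0.    14.43] q [-77.  18.  90.   0.  72.  -1.] F [-0.  -0.1  0.1] 91.3 1.5
```

```bash
python3 -m jog '0.1 -0.05 0 0 0 -0.1;0.2 -0.1 0 0 0 -0.2;0.3 -0.15 0.02 0 0 -0.3;0.4 -0.2 0.04 0 0 -0.4;0.5 -0.25 0.06 0 0 -0.5;0.6 -0.3 0.08 0 0 -0.6;0.7 -0.35 0.1 0 0 -0.7;0.8 -0.4 0.11 0 0 -0.8;0.812 -0.416 0.112 0 0 -0.9;0.812 -0.416 0.112 0 0 -1;0.812 -0.416 0.112 0 0 -1;0.812 -0.416 0.112 0 0 -1;0.812 -0.416 0.112 0 0 -1;0.812 -0.416 0.112 0 0 -1;0.812 -0.416 0.112 0 0 -1;0.812 -0.416 0.112 0 0 -1;0.812 -0.416 0.112 0 0 -1'; python3 tgt.py 484.5 -254.5 122 109.5
```

```text
time_s: 2.92
ee_pos: [484.3, -254.8, 180.1]
ee_rot: [180.0, 0.0, 104.3]
force: [-0.2, 0.0, 0.4]
gripper_width: 91.4
0.0005 0.0005 0.1162 0.0001 0.0002 -0.0577 rows>= 1.4
[ 484.3 -254.8  180.1] [1.7999e+02 1.0000e-02 1.0430e+02] q [-29.  18.  98.  -0.  63. -43.] F [-0.2  0.   0.4] 91.4 2.9
```

```bash
python3 -m jog '0 0 0.05 0 0 -0.058;0 0 0.1 0 0 -0.058;0 0 0.116 0 0 -0.058;0 0 0.116 0 0 -0.058;0 0 0.116 0 0 -0.058'; python3 -m jog '0 0 0 0 0 0;0 0 0 0 0 0;0 0 0 0 0 0;0 0 0 0 0 0;0 0 0 0 0 0;0 0 0 0 0 0;0 0 0 0 0 0;0 0 0 0 0 0;0 0 0 0 0 0;0 0 0 0 0 0;0 0 0 0 0 0;0 0 0 0 0 0' -1 30
python3 - <<'E'
from h import *
t=snap("top","t1"); s=snap("side","s1")
cv2.imwrite("pics/g1.png",np.hstack([crop(t,380,160,60,60,6),crop(s,300,110,60,60,6)]))
E
python3 tgt.py 484.5 -254.5 240 109.5
```

```text
time_s: 3.33
ee_pos: [484.4, -255.2, 122.5]
ee_rot: [180.0, 0.0, 109.5]
force: [0.1, -0.4, 0.0]
gripper_width: 91.4
time_s: 4.33
ee_pos: [484.4, -255.1, 122.4]
ee_rot: [180.0, 0.0, 109.5]
force: [-0.8, -0.0, 0.4]
gripper_width: 13.9
0.0012 0.0006 -0.2352 0.0002 0.0002 -0.0004 rows>= 2.8
[ 484.4 -255.2  122.4] [1.7999e+02 2.0000e-02 1.0946e+02] q [-29.  21. 103.  -0.  56. -48.] F [ 1.1  0.8 -1.7] 7.9 4.4
```

View pics/g1.png

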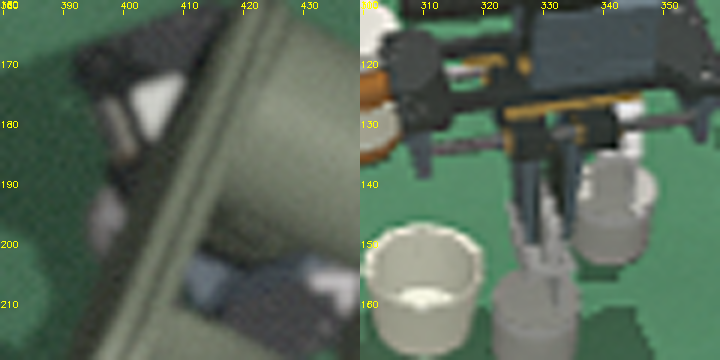

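```bash
python3 -m jog '0 0 -0.08 0 0 0;0 0 -0.16 0 0 0;0 0 -0.24 0 0 0;0 0 -0.26 0 0 0;0 0 -0.26 0 0 0;0 0 -0.26 0 0 0'; python3 tgt.py 588 -82 252.4 91.05
```

```text
time_s: 4.93
ee_pos: [484.0, -254.9, 251.8]
ee_rot: [-180.0, -0.0, 109.5]
force: [-1.0, -0.2, -1.8]
gripper_width: 7.8
0.2567 0.3114 -0.0013 -0.0002 -0.0001 0.2046 rows>= 4.8
[ 484.  -254.9  251.8] [-1.7999e+02 -1.0000e-02  1.0946e+02] q [-29.  15.  92.  -0.  73. -48.] F [-1.  -0.2 -1.8] 7.8 4.9
```

```bash
python3 -m jog '0.05 0.06 0 0 0 0.05;0.1 0.12 0 0 0 0.1;0.15 0.18 0 0 0 0.15;0.2 0.25 0 0 0 0.2;0.24 0.29 0 0 0 0.2046;0.257 0.311 -0.001 0 0 0.2046;0.257 0.311 -0.001 0 0 0.2046;0.257 0.311 -0.001 0 0 0.2046;0.257 0.311 -0.001 0 0 0.2046'
python3 - <<'E'
from h import *
t=snap("top","t2"); s=snap("side","s2"); 
def draw(parts,q,c,im,n,z=0,k=5,x0=0,y0=0):
    for P in parts: cv2.polylines(im,[np.round((cv2.convexHull((proj(place(P,q,z),n)-[x0,y0]).astype(np.float32))+.5)*k*4).astype(np.int32)],True,c,1,cv2.LINE_AA,2)
import json
st=state(); q=[st["ee_pos"][0],st["ee_pos"][1],np.radians(st["ee_rot"][2]-90)]; z=st["ee_pos"][2]-122.4; print(q,z)
a=crop(s,240,100,90,110,5); draw(TIN,q,(0,0,255),a,"side",z,5,240,100); draw([box(-6,6,-255,280,184,196)],[657,8,.0183],(255,0,255),a,"side",0,5,240,100)
cv2.imwrite("pics/g2.png",a)
E
python3 tgt.py 640 -82 252.4 91.05
```

```text
time_s: 5.68
ee_pos: [586.6, -83.0, 250.9]
ee_rot: [-179.8, 0.0, 91.0]
force: [0.1, 0.3, -2.0]
gripper_width: 7.8
[np.float64(586.8459283474461), np.float64(-83.34233913514994), np.float64(0.01651889528061193)] 129.3131096232948
0.0009 0.1063 -0.0016 -0.0011 0.0001 -0.0012 rows>= 1.3
[586.8 -83.3 251.7] [-1.799e+02  1.000e-02  9.095e+01] q [ -9.  19.  86.  -0.  75. -10.] F [ 0.1 -0.9 -1.6] 7.4 5.8
```

View pics/g2.png

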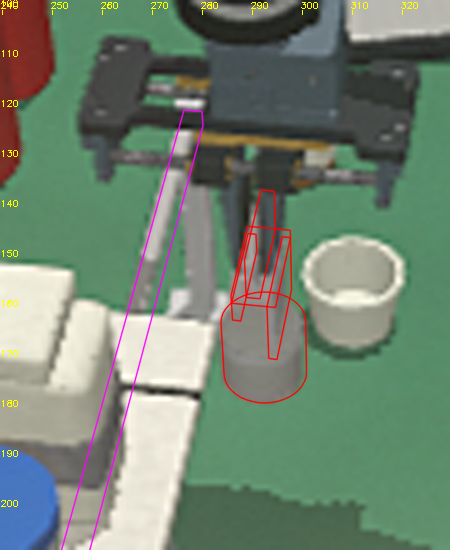

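```bash
python3 -m jog '0.001 0.04 -0.0016 -0.001 0 -0.001;0.001 0.08 -0.0016 -0.001 0 -0.001;0.001 0.11 -0.0016 -0.001 0 -0.001;0.001 0.13 -0.0016 -0.001 0 -0.001;0.001 0.1365 -0.0016 -0.001 0 -0.001;0.001 0.1365 -0.0016 -0.001 0 -0.001;0.001 0.1365 -0.0016 -0.001 0 -0.001'; python3 -m jog '0 0.003 0 0 0 0;0 0.006 0 0 0 0;0 0.008 0 0 0 0;0 0.008 0 0 0 0'; python3 -m jog '0 0.002 0 0 0 0;0 0.004 0 0 0 0;0 0.004 0 0 0 0;0 0.004 0 0 0 0'
```

```text
time_s: 6.37
ee_pos: [654.3, -82.5, 252.3]
ee_rot: [-179.9, 0.0, 91.0]
force: [-0.6, 0.4, -1.7]
gripper_width: 8.3
time_s: 6.7
ee_pos: [658.2, -82.4, 252.5]
ee_rot: [-180.0, 0.0, 91.0]
force: [0.1, -0.3, -1.4]
gripper_width: 7.7
time_s: 7.03
ee_pos: [660.3, -82.3, 252.5]
ee_rot: [-179.9, 0.0, 91.0]
force: [-0.0, 0.5, -2.1]
gripper_width: 7.8
```

```bash
python3 -m jog '0 0.001 0 0 0 0;0 0.002 0 0 0 0;0 0.002 0 0 0 0;0 0.002 0 0 0 0';python3 -m jog '0 0.001 0 0 0 0;0 0.002 0 0 0 0;0 0.002 0 0 0 0;0 0.002 0 0 0 0'; python3 -m jog '0 0.001 0 0 0 0;0 0.002 0 0 0 0;0 0.002 0 0 0 0;0 0.002 0 0 0 0'
```

```text
time_s: 7.37
ee_pos: [661.3, -82.3, 252.4]
ee_rot: [-179.9, 0.0, 91.0]
force: [0.5, 0.2, -1.4]
gripper_width: 7.7
time_s: 7.7
ee_pos: [661.9, -82.3, 252.4]
ee_rot: [-179.9, 0.0, 91.0]
force: [-1.1, 0.4, 0.8]
gripper_width: 8.0
time_s: 8.03
ee_pos: [662.1, -82.3, 252.4]
ee_rot: [-179.8, 0.0, 91.0]
force: [-4.1, -0.3, 2.0]
gripper_width: 8.3
```

```bash
python3 -m jog '0 -0.003 0 0 0 0;0 -0.005 0 0 0 0;0 -0.005 0.005 0 0 0;0 -0.005 0.01 0 0 0;0 -0.005 0.015 0 0 0;0 -0.005 0.02 0 0 0;0 -0.005 0.025 0 0 0;0 -0.005 0.03 0 0 0;0 -0.005 0.03 0 0 0'; python3 -m jog '0 0 0.005 0 0 0;0 0 0.008 0 0 0;0 0 0.01 0 0 0;0 0 0.012 0 0 0;0 0 0.012 0 0 0'
```

```text
time_s: 8.78
ee_pos: [659.3, -82.3, 236.5]
ee_rot: [-179.7, -0.0, 91.0]
force: [-0.8, -0.1, -1.7]
gripper_width: 7.3
time_s: 9.2
ee_pos: [659.2, -82.3, 230.3]
ee_rot: [-179.7, -0.0, 91.0]
force: [-0.2, 0.4, -1.1]
gripper_width: 8.0
```

```bash
python3 -m jog '0 0 0.002 0 0 0;0 0 0.004 0 0 0;0 0 0.004 0 0 0'; python3 -m jog '0 0 0 0 0 0;0 0 0 0 0 0;0 0 0 0 0 0;0 0 0 0 0 0;0 0 0 0 0 0;0 0 0 0 0 0;0 0 0 0 0 0;0 0 0 0 0 0;0 0 0 0 0 0' 0.6; python3 tgt.py 654 -82 300 91.05
```

```text
time_s: 9.45
ee_pos: [659.4, -82.3, 229.3]
ee_rot: [-179.8, 0.0, 91.0]
force: [-0.7, 0.6, 4.4]
gripper_width: 7.7
time_s: 10.2
ee_pos: [659.4, -82.3, 229.3]
ee_rot: [-179.8, 0.0, 91.0]
force: [-0.2, -0.6, 0.9]
gripper_width: 64.9
0.0008 -0.0113 -0.1414 -0.0027 0.0000 -0.0007 rows>= 1.7
[659.4 -82.3 229.3] [-179.76    0.     90.98] q [-8. 27. 77. -0. 76. -9.] F [-0.2 -0.6  0.9] 64.9 10.2
```

```bash
python3 -m jog '0 0 -0.05 0 0 0;0 0 -0.1 0 0 0;0 0 -0.14 0 0 0;0 0 -0.14 0 0 0;0 0 -0.14 0 0 0' 1; python3 tgt.py 448 -357 190 91.5
```

```text
time_s: 10.62
ee_pos: [660.1, -82.4, 300.4]
ee_rot: [-179.9, 0.0, 91.0]
force: [-0.3, 0.4, 0.9]
gripper_width: 91.3
-0.5418 -0.4332 0.2217 -0.0011 0.0003 -0.0057 rows>= 8.7
[660.1 -82.4 300.4] [-1.7991e+02  3.0000e-02  9.0990e+01] q [-8. 25. 70. -0. 85. -9.] F [-0.3  0.4  0.9] 91.3 10.6
```

```bash
python3 -m jog '-0.05 -0.05 0 0 0 0;-0.1 -0.1 0 0 0 0;-0.16 -0.15 0 0 0 0;-0.22 -0.2 0 0 0 0;-0.28 -0.25 0 0 0 0;-0.34 -0.3 0.03 0 0 0;-0.4 -0.35 0.06 0 0 0;-0.46 -0.4 0.1 0 0 0;-0.52 -0.43 0.15 0 0 0;-0.542 -0.433 0.2 -0.001 0 -0.005;-0.542 -0.433 0.222 -0.001 0 -0.005;-0.542 -0.433 0.222 -0.001 0 -0.005;-0.542 -0.433 0.222 -0.001 0 -0.005;-0.542 -0.433 0.222 -0.001 0 -0.005;-0.542 -0.433 0.222 -0.001 0 -0.005'
python3 - <<'E'
from h import *
t=snap("top","t3"); s=snap("side","s3"); I=dict(top=t,side=s)
fitb(TIN,[448,-357,.02],dict(side=s))
a=ray((0,0),"top",0)
q,f=fit(TIN,[661,-82,.018],I,{m:win(TIN,[661,-82,.018],m,z=107) for m in I},z=107); print("hung",q,f)
E
python3 tgt.py 448 -357 122.4 91.5
```

```text
time_s: 11.87
ee_pos: [449.3, -356.6, 191.3]
ee_rot: [179.9, 0.1, 91.5]
force: [1.1, 0.5, 0.1]
gripper_width: 91.4
['side'] [ 449.5 -356.9] 3.86 cost 12.4
hung [ 6.59077823e+02 -7.93940811e+01 -3.10165373e-02] 677.7709908596361
-0.0002 -0.0024 0.1376 0.0012 0.0013 0.0002 rows>= 1.7
[ 449.1 -356.7  191.2] [1.7989e+02 1.2000e-01 9.1510e+01] q [-40.  20.  94.  -0.  66. -41.] F [-0.5  0.6  0.1] 91.5 12.0
```

```bash
python3 -m jog '0 -0.002 0.05 0.001 0.001 -0.015;0 -0.002 0.1 0.001 0.001 -0.015;0 -0.002 0.13 0.001 0.001 -0.015;0 -0.002 0.1376 0.001 0.001 -0.015;0 -0.002 0.1376 0.001 0.001 -0.015;0 -0.002 0.1376 0.001 0.001 -0.015'; python3 -m jog '0 0 0 0 0 0;0 0 0 0 0 0;0 0 0 0 0 0;0 0 0 0 0 0;0 0 0 0 0 0;0 0 0 0 0 0;0 0 0 0 0 0;0 0 0 0 0 0;0 0 0 0 0 0;0 0 0 0 0 0;0 0 0 0 0 0;0 0 0 0 0 0;0 0 0 0 0 0;0 0 0 0 0 0' -1 30; python3 -m jog '0 0 -0.08 0 0 0;0 0 -0.16 0 0 0;0 0 -0.24 0 0 0;0 0 -0.26 0 0 0;0 0 -0.26 0 0 0;0 0 -0.26 0 0 0'; python3 tgt.py 590 -172 252.4 91.05
```

```text
time_s: 12.47
ee_pos: [449.0, -357.1, 123.5]
ee_rot: [179.9, 0.1, 92.9]
force: [0.7, 0.1, -0.0]
gripper_width: 91.2
time_s: 13.63
ee_pos: [448.9, -357.1, 123.4]
ee_rot: [179.9, 0.1, 92.9]
force: [0.5, 0.5, -0.9]
gripper_width: 7.8
time_s: 14.13
ee_pos: [448.3, -356.5, 252.7]
ee_rot: [179.9, 0.1, 92.9]
force: [-0.5, -0.7, -3.0]
gripper_width: 7.9
0.3543 0.3017 0.0005 0.0006 0.0006 0.0204 rows>= 5.6
[ 448.3 -356.5  252.7] [1.7995e+02 5.0000e-02 9.2890e+01] q [-40.  18.  88.  -0.  74. -43.] F [-0.5 -0.7 -3. ] 7.9 14.1
```

```bash
python3 -m jog '0.07 0.06 0 0 0 0.005;0.14 0.12 0 0 0 0.01;0.21 0.18 0 0 0 0.015;0.28 0.24 0 0 0 0.02;0.34 0.29 -0.001 0 0 0.0204;0.354 0.302 -0.001 0 0 0.0204;0.354 0.302 -0.001 0 0 0.0204;0.354 0.302 -0.001 0 0 0.0204'; python3 tgt.py 655 -172 253 91.05
```

```text
time_s: 14.8
ee_pos: [589.5, -170.6, 249.6]
ee_rot: [-179.7, -0.0, 91.2]
force: [-0.6, 0.2, -1.1]
gripper_width: 7.8
-0.0056 0.1309 -0.0075 -0.0035 -0.0004 0.0019 rows>= 1.6
[ 589.5 -170.6  249.6] [-1.7969e+02 -4.0000e-02  9.1220e+01] q [-17.  22.  83.  -0.  76. -18.] F [-0.6  0.2 -1.1] 7.8 14.8
```

```bash
python3 -m jog '-0.003 0.01 -0.0075 -0.003 0 0.002;-0.0056 0.04 -0.0075 -0.003 0 0.002;-0.0056 0.08 -0.0075 -0.003 0 0.002;-0.0056 0.11 -0.0075 -0.003 0 0.002;-0.0056 0.13 -0.0075 -0.003 0 0.002;-0.0056 0.131 -0.0075 -0.003 0 0.002;-0.0056 0.131 -0.0075 -0.003 0 0.002'; python3 -m jog '0 0.004 0 0 0 0;0 0.008 0 0 0 0;0 0.012 0 0 0 0;0 0.014 0 0 0 0;0 0.014 0 0 0 0;0 0.014 0 0 0 0';python3 -m jog '0 0.001 0 0 0 0;0 0.002 0 0 0 0;0 0.002 0 0 0 0;0 0.002 0 0 0 0';python3 -m jog '0 0.001 0 0 0 0;0 0.002 0 0 0 0;0 0.002 0 0 0 0;0 0.002 0 0 0 0'
```

```text
time_s: 15.38
ee_pos: [654.3, -173.2, 251.7]
ee_rot: [-179.8, -0.1, 90.9]
force: [0.5, -0.3, -1.6]
gripper_width: 7.7
time_s: 15.88
ee_pos: [661.2, -173.0, 251.8]
ee_rot: [-179.8, -0.1, 91.0]
force: [-0.3, -0.3, -2.1]
gripper_width: 8.0
time_s: 16.22
ee_pos: [662.2, -173.0, 251.8]
ee_rot: [-179.8, -0.1, 91.0]
force: [0.1, -0.8, -1.9]
gripper_width: 7.6
time_s: 16.55
ee_pos: [663.2, -173.0, 251.8]
ee_rot: [-179.8, -0.1, 91.0]
force: [-0.7, -0.0, -2.2]
gripper_width: 7.7
```

```bash
python3 -m jog '0 -0.003 0 0 0 0;0 -0.004 0 0 0 0;0 -0.004 0.005 0 0 0;0 -0.004 0.01 0 0 0;0 -0.004 0.015 0 0 0;0 -0.004 0.02 0 0 0;0 -0.004 0.025 0 0 0;0 -0.004 0.03 0 0 0;0 -0.004 0.035 0 0 0;0 -0.004 0.04 0 0 0;0 -0.004 0.04 0 0 0;0 -0.004 0.04 0 0 0'; python3 -m jog '0 0 0.001 0 0 0;0 0 0.002 0 0 0;0 0 0.003 0 0 0;0 0 0.003 0 0 0'
```

```text
time_s: 17.55
ee_pos: [661.1, -172.9, 231.6]
ee_rot: [-179.8, -0.1, 91.0]
force: [-0.2, 0.0, -1.8]
gripper_width: 7.8
time_s: 17.88
ee_pos: [661.2, -173.0, 230.4]
ee_rot: [-179.8, -0.1, 91.0]
force: [0.0, 0.3, 0.5]
gripper_width: 8.0
```

```bash
python3 -m jog '0 0 0 0 0 0;0 0 0 0 0 0;0 0 0 0 0 0;0 0 0 0 0 0;0 0 0 0 0 0;0 0 0 0 0 0;0 0 0 0 0 0;0 0 0 0 0 0;0 0 0 0 0 0' 0.6;  python3 -m jog '0 0 -0.05 0 0 0;0 0 -0.1 0 0 0;0 0 -0.14 0 0 0;0 0 -0.15 0 0 0;0 0 -0.15 0 0 0'; python3 -m jog '0 -0.07 0 0 0 0.08;0 -0.14 0 0 0 0.16;0 -0.21 0 0 0 0.24;0 -0.28 0 0 0 0.32;0 -0.35 0 0 0 0.4;0 -0.4 0 0 0 0.48;0 -0.4 0 0 0 0.56;0 -0.4 0 0 0 0.6;0 -0.4 0 0 0 0.6' 1
python3 - <<'E'
from h import *
t=snap("top","t4"); s=snap("side","s4"); I=dict(top=t,side=s)
for y,x in((-82,659.7),(-173,661.3)):
    q0=[x,y,.018]
    for m in (("top","side"),("top",),("side",)):
        q,f=fit(TIN,q0,{k:I[k] for k in m},{k:win(TIN,q0,k,pad=2,z=107) for k in m},z=107); print("hung",m,np.round(q,2),round(f))
fitb(SPAT,[505,12.5,.27],I,pad=3)
a=crop(s,225,90,150,145,4);b=crop(t,310,100,110,145,4)
cv2.imwrite("pics/g4.png",cv2.resize(np.hstack([a,b])[:,:1040],(800,446),interpolation=cv2.INTER_AREA))
E
```

```text
time_s: 18.63
ee_pos: [661.2, -173.0, 230.4]
ee_rot: [-179.8, -0.1, 91.0]
force: [-0.6, -0.1, 0.0]
gripper_width: 65.0
time_s: 19.05
ee_pos: [662.0, -173.2, 307.2]
ee_rot: [180.0, 0.0, 91.0]
force: [0.2, -0.7, -0.6]
gripper_width: 72.9
time_s: 19.8
ee_pos: [460.8, -176.3, 305.7]
ee_rot: [-179.9, 0.1, 36.9]
force: [-0.1, 0.4, 0.4]
gripper_width: 91.1
hung ('top', 'side') [ 6.5746e+02 -8.1170e+01 -1.1000e-01] 434
hung ('top',) [659.42 -79.43   0.  ] 32
hung ('side',) [ 6.5539e+02 -1.0651e+02 -3.1000e-01] 303
hung ('top', 'side') [ 6.6082e+02 -1.7039e+02 -1.6000e-01] 273
hung ('top',) [ 6.6113e+02 -1.7122e+02  1.0000e-02] 80
hung ('side',) [ 6.5848e+02 -1.5936e+02 -2.7000e-01] 167
['top', 'side'] [512.8  14.1] 15.33 cost 396.4
['top'] [498.7  11.5] 15.49 cost 189.5
['side'] [513.   13.7] 15.7 cost 185.9
```

View pics/g4.png

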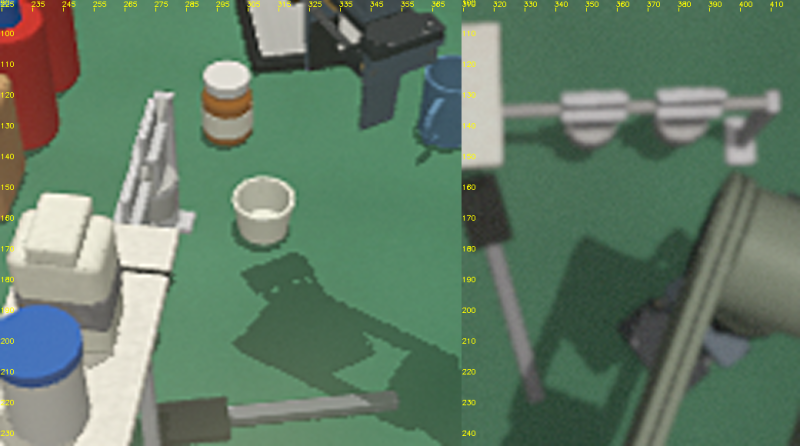

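```bash
python3 - <<'E'
from h import *
for n in("top","side"):
    for q in("spatula_tip","spatula_end","spatula"): print(n,q,[(round(d["confidence"],2),np.round(d["location"],1),np.round(ray(d["location"],n,7)[:2])) for d in tip_of(q,n)][:2])
E
python3 tgt.py 500 11 120 15.4
```

```text
top spatula_tip [(0.66, array([283.9, 212.7]), array([434., 148.])), (0.65, array([315.2, 155.8]), array([628.,  39.]))]
top spatula_end [(0.57, array([335.8, 233.1]), array([363., -28.])), (0.48, array([214.1, 153.4]), array([641., 388.]))]
top spatula [(0.72, array([326.4, 190.4]), array([509.,   2.]))]
side spatula_tip [(0.86, array([275.6, 228.7]), array([622.,  48.]))]
side spatula_end [(0.9, array([355.6, 223.9]), array([370.,  -9.]))]
side spatula []
0.2860 -0.2540 0.3736 -0.0000 -0.0001 0.2400 rows>= 6.4
[ 462.2 -176.5  306.8] [ 1.8e+02 -1.0e-02  3.7e+01] q [-22.   9.  92.   0.  79.  31.] F [-0.4 -0.8  0.5] 91.1 20.2
```

```bash
python3 -m jog '0.05 -0.05 0.03 0 0 0.04;0.1 -0.1 0.08 0 0 0.08;0.15 -0.15 0.14 0 0 0.12;0.2 -0.2 0.2 0 0 0.16;0.25 -0.24 0.26 0 0 0.2;0.286 -0.254 0.32 0 0 0.24;0.286 -0.254 0.3736 0 0 0.24;0.286 -0.254 0.3736 0 0 0.24;0.286 -0.254 0.3736 0 0 0.24;0.286 -0.254 0.3736 0 0 0.24'; python3 tgt.py 500 11 25 15.4
```

```text
time_s: 21.03
ee_pos: [501.0, 10.5, 121.4]
ee_rot: [180.0, -0.1, 15.4]
force: [1.3, 0.4, 0.4]
gripper_width: 91.3
-0.0021 -0.0016 0.1929 0.0005 -0.0014 -0.0001 rows>= 2.3
[501.   10.5 121.4] [ 1.7996e+02 -1.2000e-01  1.5390e+01] q [ -0.  18. 109.  -0.  53.  75.] F [1.3 0.4 0.4] 91.3 21.0
```

```bash
python3 -m jog '-0.002 -0.0016 0.05 0 -0.0014 0;-0.002 -0.0016 0.1 0 -0.0014 0;-0.002 -0.0016 0.15 0 -0.0014 0;-0.002 -0.0016 0.185 0 -0.0014 0;-0.002 -0.0016 0.193 0 -0.0014 0;-0.002 -0.0016 0.193 0 -0.0014 0;-0.002 -0.0016 0.193 0 -0.0014 0'; python3 -m jog '0 0 0 0 0 0;0 0 0 0 0 0;0 0 0 0 0 0;0 0 0 0 0 0;0 0 0 0 0 0;0 0 0 0 0 0;0 0 0 0 0 0;0 0 0 0 0 0;0 0 0 0 0 0;0 0 0 0 0 0;0 0 0 0 0 0;0 0 0 0 0 0;0 0 0 0 0 0;0 0 0 0 0 0' -1 50;python3 tgt.py 500 11 60 15.4
```

```text
time_s: 21.62
ee_pos: [501.7, 10.5, 26.8]
ee_rot: [179.9, -0.2, 15.3]
force: [0.3, 0.8, -0.4]
gripper_width: 91.3
time_s: 22.78
ee_pos: [501.6, 10.5, 26.7]
ee_rot: [179.9, -0.2, 15.3]
force: [-0.3, 0.4, -0.5]
gripper_width: 17.5
-0.0027 -0.0018 -0.0665 0.0011 -0.0022 -0.0007 rows>= 0.8
[501.6  10.5  26.7] [179.9   -0.2   15.34] q [ -0.  25. 115.  -0.  40.  75.] F [-0.3  0.4 -0.5] 17.5 22.8
```

```bash
python3 -m jog '0 0 -0.01 0 0 0;0 0 -0.02 0 0 0;-0.05 0 -0.02 0 0 0;-0.1 0 -0.02 0 0 0;-0.15 0 -0.02 0 0 0;-0.2 0 -0.02 0 0 0;-0.22 0 -0.02 0 0 0;-0.22 0.02 -0.06 0 0 0;-0.22 0.06 -0.12 0 0 0;-0.22 0.1 -0.2 0 0 0;-0.22 0.15 -0.28 0 0 0;-0.22 0.2 -0.36 0 0 0;-0.22 0.25 -0.44 0 0 0;-0.22 0.3 -0.52 0 0 0;-0.22 0.35 -0.54 0 0 0;-0.22 0.4 -0.54 0 0 0;-0.22 0.4 -0.54 0 0 0'; python3 tgt.py 470 -280 297 91.05
```

```text
time_s: 24.2
ee_pos: [450.5, -216.5, 299.7]
ee_rot: [179.4, -0.5, 15.1]
force: [0.5, -0.7, -1.2]
gripper_width: 17.1
0.0045 0.1328 0.0068 0.0091 -0.0007 -0.8434 rows>= 10.6
[ 450.5 -216.5  299.7] [179.44  -0.52  15.14] q [-27.   9.  93.  -0.  77.  48.] F [ 0.5 -0.7 -1.2] 17.1 24.2
```

```bash
python3 -m jog '0.004 0.03 0.006 0 0 -0.07;0.004 0.06 0.006 0 0 -0.14;0.004 0.09 0.006 0 0 -0.21;0.004 0.12 0.006 0 0 -0.28;0.0045 0.133 0.007 0 0 -0.35;0.0045 0.133 0.007 0 0 -0.42;0.0045 0.133 0.007 0 0 -0.49;0.0045 0.133 0.007 0 0 -0.56;0.0045 0.133 0.007 0 0 -0.63;0.0045 0.133 0.007 0.009 0 -0.7;0.0045 0.133 0.007 0.009 0 -0.77;0.0045 0.133 0.007 0.009 -0.0007 -0.8434;0.0045 0.133 0.007 0.009 -0.0007 -0.8434;0.0045 0.133 0.007 0.009 -0.0007 -0.8434;0.0045 0.133 0.007 0.009 -0.0007 -0.8434'; python3 tgt.py 665 -365 237 91.05
```

```text
time_s: 25.45
ee_pos: [470.1, -279.8, 296.8]
ee_rot: [180.0, -0.0, 90.9]
force: [0.6, -0.2, -1.4]
gripper_width: 17.6
-0.1766 0.3870 0.1197 0.0001 -0.0001 -0.0014 rows>= 5.3
[ 470.1 -279.8  296.8] [ 1.7999e+02 -1.0000e-02  9.0920e+01] q [-32.  14.  87.   0.  79. -33.] F [ 0.6 -0.2 -1.4] 17.6 25.4
```

```bash
python3 -m jog '-0.04 0.05 0 0 0 0;-0.08 0.1 0 0 0 0;-0.12 0.15 0 0 0 0;-0.15 0.2 0 0 0 0;-0.17 0.26 0 0 0 0;-0.1766 0.32 0 0 0 0;-0.1766 0.37 0 0 0 0;-0.1766 0.387 0.03 0 0 0;-0.1766 0.387 0.07 0 0 0;-0.1766 0.387 0.1 0 0 0;-0.1766 0.387 0.1197 0 0 -0.0014;-0.1766 0.387 0.1197 0 0 -0.0014;-0.1766 0.387 0.1197 0 0 -0.0014;-0.1766 0.387 0.1197 0 0 -0.0014'
python3 - <<'E'
from h import *
t=snap("top","t5"); s=snap("side","s5"); 
a=crop(s,225,90,150,145,4);b=crop(t,315,100,120,145,4)
st=state(); e=st["ee_pos"]; q=[e[0],e[1],np.radians(st["ee_rot"][2])]; z=e[2]-26.7
def draw(P,n,im,x0,y0,k=4): cv2.polylines(im,[np.round((cv2.convexHull((proj(place(P,q,z),n)-[x0,y0]).astype(np.float32))+.5)*k*4).astype(np.int32)],True,(0,255,255),1,cv2.LINE_AA,2)
for P in SPAT: draw(P,"side",a,225,90); draw(P,"top",b,315,100)
cv2.imwrite("pics/g5.png",cv2.resize(np.hstack([a,b]),(800,430),interpolation=cv2.INTER_AREA))
for n in("top","side"): print([(round(d["confidence"],2),np.round(d["location"],1),np.round(ray(d["location"],n,216)[:2])) for d in tip_of("spatula_tip",n)][:2])
print(np.round(e,1),np.round(st["ee_rot"],2),np.round(st["qpos"]))
E
```

```text
time_s: 26.62
ee_pos: [665.1, -365.2, 238.4]
ee_rot: [179.9, 0.1, 91.0]
force: [-0.9, 0.4, -0.2]
gripper_width: 17.4
[(0.84, array([409.3, 131.5]), array([ 659., -244.]))]
[(0.85, array([276.8, 122.2]), array([ 659., -219.]))]
[ 665.3 -365.3  238.8] [1.7985e+02 8.0000e-02 9.1030e+01] [-30.  36.  60.   0.  84. -31.]
```

View pics/g5.png

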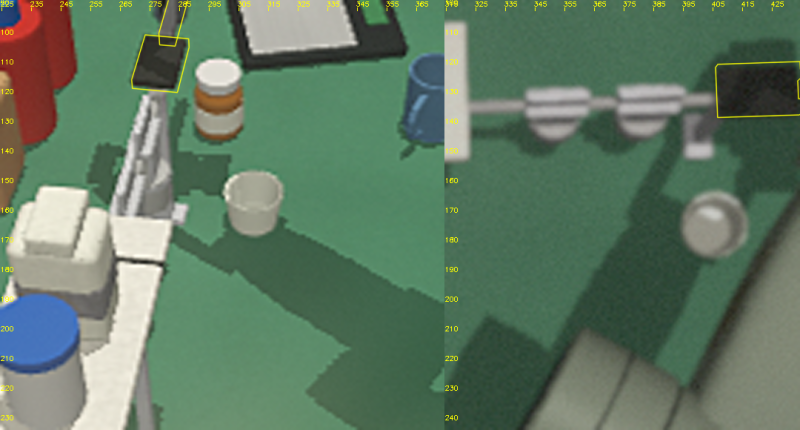

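```bash
python3 -m jog '0.02 0 0 0 0 0;0.04 0 0 0 0 0;0.06 0 0.002 0 0 0;0.08 0 0.002 0 0 0;0.1 0 0.002 0 0 0;0.12 0 0.002 0 0 0;0.14 0 0.002 0 0 0;0.16 0 0.002 0 0 0;0.18 0 0.002 0 0 0;0.2 0 0.002 0 0 0;0.22 0 0.002 0 0 0;0.24 0 0.002 0 0 0;0.26 0 0.002 0 0 0;0.28 0 0.002 0 0 0;0.3 0 0.002 0 0 0;0.32 0 0.002 0 0 0;0.34 0 0.002 0 0 0;0.36 0 0.002 0 0 0;0.38 0 0.002 0 0 0;0.4 0 0.002 0 0 0'; python3 tgt.py 659.2 -54 237 91.05
```

```text
time_s: 28.48
ee_pos: [661.6, -164.3, 237.2]
ee_rot: [179.9, 0.1, 91.0]
force: [0.2, -2.9, 1.1]
gripper_width: 17.3
0.2206 -0.0008 0.0002 0.0013 0.0006 -0.0002 rows>= 2.6
[ 661.6 -164.3  237.2] [1.7988e+02 6.0000e-02 9.1040e+01] q [-15.  28.  74.  -0.  78. -16.] F [ 0.2 -2.9  1.1] 17.3 28.5
```

```bash
python3 -m jog '0.015 0 0 0 0 0;0.03 0 0 0 0 0;0.045 0 0 0 0 0;0.06 0 0 0 0 0;0.075 0 0 0 0 0;0.09 0 0 0 0 0;0.105 0 0 0 0 0;0.12 0 0 0 0 0;0.135 0 0 0 0 0;0.15 0 0 0 0 0;0.163 0 0 0 0 0;0.174 0 0 0 0 0;0.184 0 0 0 0 0;0.193 0 0 0 0 0;0.201 0 0 0 0 0;0.208 0 0 0 0 0;0.214 0 0 0 0 0;0.219 0 0 0 0 0;0.221 0 0 0 0 0;0.221 0 0 0 0 0'
python3 - <<'E'
from h import *
t=snap("top","t6"); s=snap("side","s6"); 
a=crop(s,200,100,150,160,4);b=crop(t,200,95,130,80,4)
b=cv2.copyMakeBorder(b,0,a.shape[0]-b.shape[0],0,0,cv2.BORDER_CONSTANT)
cv2.imwrite("pics/g6.png",cv2.resize(np.hstack([a,b]),(800,457),interpolation=cv2.INTER_AREA))
E
```

```text
time_s: 30.15
ee_pos: [659.5, -53.4, 237.0]
ee_rot: [179.9, 0.0, 91.0]
force: [-0.2, -1.7, -0.3]
gripper_width: 17.6
```

View pics/g6.png

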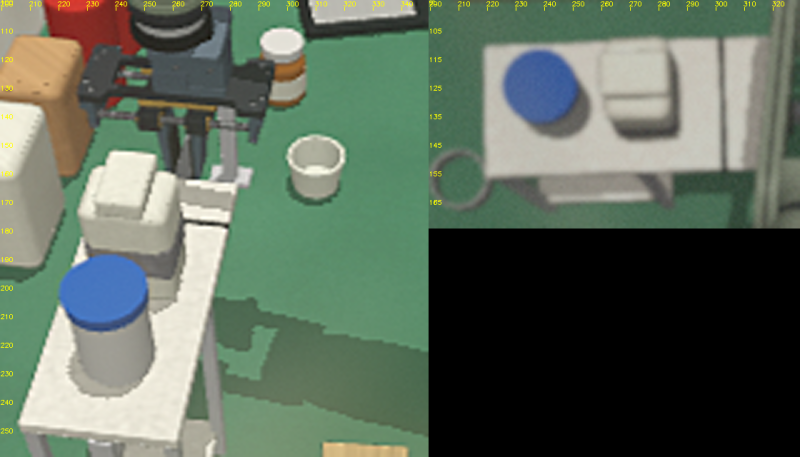

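```bash
python3 -m jog '-0.03 0 0 0 0 0;-0.08 0 0 0 0 0;-0.14 0 0 0 0 0;-0.2 0 0 0 0 0;-0.26 0 0 0 0 0;-0.32 0 0 0 0 0;-0.38 0 0 0 0 0;-0.42 0 0 0 0 0;-0.42 0 0 0 0 0;-0.42 0 0 0 0 0'
python3 - <<'E'
from h import *
t=snap("top","t7"); s=snap("side","s7"); 
a=crop(s,215,95,110,160,4);b=crop(t,300,95,110,160,4)
st=state(); e=st["ee_pos"]; q=[e[0],e[1],np.radians(st["ee_rot"][2])]; z=e[2]-26.7; print(np.round(e,1),st["ee_rot"])
def draw(P,n,im,x0,y0,k=4): cv2.polylines(im,[np.round((cv2.convexHull((proj(place(P,q,z),n)-[x0,y0]).astype(np.float32))+.5)*k*4).astype(np.int32)],True,(0,255,255),1,cv2.LINE_AA,2)
for P in SPAT: draw(P,"side",a,215,95); draw(P,"top",b,300,95)
cv2.imwrite("pics/g7.png",cv2.resize(np.hstack([a,b]),(800,582),interpolation=cv2.INTER_AREA))
E
```

```text
time_s: 31.08
ee_pos: [662.7, -264.9, 236.0]
ee_rot: [180.0, -0.1, 90.9]
force: [-1.0, 1.1, -0.1]
gripper_width: 18.0
[ 663.  -262.8  236.5] [ 1.79943811e+02 -6.87137478e-02  9.10349302e+01]
```

View pics/g7.png

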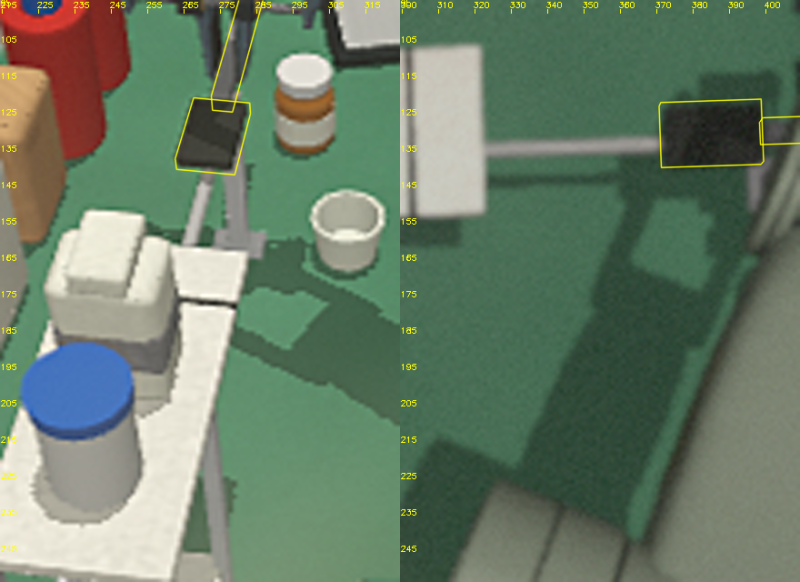

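```bash
python3 - <<'E'
from h import *
for n,t in (("ramekin",(402,177)),("can",(245,254)),("mug",(469,236)),("jar",(450,154))): print(n,np.round(ray(t,"top",0)))
E
python3 tgt.py 430 -150 240 15
```

```text
ramekin [ 552. -257.    0.]
can [295. 282.   0.]
mug [ 349. -478.    0.]
jar [ 629. -423.    0.]
0.2341 -0.4619 -0.0071 0.0000 -0.0011 0.8448 rows>= 10.6
[ 663.  -262.8  236.5] [ 1.7994e+02 -7.0000e-02  9.1030e+01] q [-23.  31.  69.   0.  80. -24.] F [-0.   0.7 -1.4] 17.5 31.2
```

```bash
python3 -m jog '0 -0.05 0 0 0 0;0 -0.1 -0.01 0 0 0;0.02 -0.16 -0.01 0 0 0.07;0.04 -0.22 -0.01 0 0 0.14;0.06 -0.28 -0.01 0 0 0.21;0.1 -0.34 -0.01 0 0 0.28;0.14 -0.4 -0.01 0 0 0.35;0.18 -0.44 -0.01 0 0 0.42;0.22 -0.462 -0.008 0 0 0.49;0.234 -0.462 -0.008 0 0 0.56;0.234 -0.462 -0.008 0 0 0.63;0.234 -0.462 -0.008 0 0 0.7;0.234 -0.462 -0.008 0 0 0.77;0.234 -0.462 -0.007 0 -0.001 0.845;0.234 -0.462 -0.007 0 -0.001 0.845;0.234 -0.462 -0.007 0 -0.001 0.845'; python3 tgt.py 430 -60 150 -50
```

```text
time_s: 32.52
ee_pos: [429.9, -149.1, 240.1]
ee_rot: [-180.0, -0.0, 15.2]
force: [0.9, -0.9, -1.2]
gripper_width: 17.4
0.0471 -0.1718 0.1803 -0.0003 -0.0002 0.7249 rows>= 9.1
[ 429.9 -149.1  240.1] [-1.7999e+02 -3.0000e-02  1.5240e+01] q [-21.   7. 104.   0.  69.  54.] F [ 0.9 -0.9 -1.2] 17.4 32.5
```

```bash
python3 -m jog '0.02 -0.05 0 0 0 0.07;0.04 -0.1 0 0 0 0.14;0.047 -0.15 0.02 0 0 0.21;0.047 -0.172 0.06 0 0 0.28;0.047 -0.172 0.1 0 0 0.35;0.047 -0.172 0.14 0 0 0.42;0.047 -0.172 0.18 0 0 0.49;0.047 -0.172 0.18 0 0 0.56;0.047 -0.172 0.18 0 0 0.63;0.047 -0.172 0.18 0 0 0.7;0.047 -0.172 0.18 0 0 0.725;0.047 -0.172 0.18 0 0 0.725;0.047 -0.172 0.18 0 0 0.725;0.047 -0.172 0.18 0 0 0.725'; python3 tgt.py 430 -60 28 -50
```

```text
time_s: 33.68
ee_pos: [429.9, -59.8, 150.3]
ee_rot: [-180.0, -0.0, -49.9]
force: [0.6, -0.8, -0.2]
gripper_width: 17.7
0.0004 0.0004 0.2446 -0.0005 -0.0001 0.0014 rows>= 2.9
[429.9 -59.8 150.3] [-1.7996e+02 -1.0000e-02 -4.9870e+01] q [ -9.  10. 115.   0.  55. 130.] F [ 0.6 -0.8 -0.2] 17.7 33.7
```

```bash
python3 -m jog '0 0 0.06 0 0 0;0 0 0.12 0 0 0;0 0 0.18 0 0 0;0 0 0.22 0 0 0;0 0 0.238 0 0 0;0 0 0.244 0 0 0;0 0 0.244 0 0 0;0 0 0.244 0 0 0'; python3 -m jog '0 0 0.002 0 0 0;0 0 0.003 0 0 0;0 0 0.003 0 0 0'
```

```text
time_s: 34.35
ee_pos: [430.7, -59.8, 28.9]
ee_rot: [-179.9, -0.1, -49.8]
force: [0.6, -0.0, -1.0]
gripper_width: 17.8
time_s: 34.6
ee_pos: [431.3, -59.9, 27.9]
ee_rot: [-179.8, -0.1, -49.8]
force: [0.3, 0.5, -0.9]
gripper_width: 17.3
```

```bash
python3 -m jog '0 0 0.002 0 0 0;0 0 0.003 0 0 0;0 0 0.003 0 0 0'; python3 -m jog '0 0 0 0 0 0;0 0 0 0 0 0;0 0 0 0 0 0;0 0 0 0 0 0;0 0 0 0 0 0;0 0 0 0 0 0;0 0 0 0 0 0' -0.2;  python3 -m jog '0 0 -0.05 0 0 0;0 0 -0.1 0 0 0;0 0 -0.16 0 0 0;0 0 -0.22 0 0 0;0 -0.05 -0.28 0 0 0;0 -0.1 -0.3 0 0 0;0 -0.16 -0.3 0 0 0;0 -0.2 -0.3 0 0 0;0 -0.2 -0.3 0 0 0' 1; python3 tgt.py 490 -132 100 130
```

```text
time_s: 34.85
ee_pos: [431.6, -59.9, 26.7]
ee_rot: [-179.8, -0.2, -49.8]
force: [0.3, 0.2, 2.7]
gripper_width: 17.9
time_s: 35.43
ee_pos: [431.5, -59.9, 26.7]
ee_rot: [-179.8, -0.2, -49.8]
force: [0.5, 0.8, 0.5]
gripper_width: 36.6
time_s: 36.18
ee_pos: [502.3, 6.3, 175.8]
ee_rot: [179.5, 0.4, -49.6]
force: [-15.6, 3.3, 4.8]
gripper_width: 90.7
0.1957 0.1969 0.1519 -0.0065 0.0079 -1.9955 rows>= 25.1
[502.3   6.3 175.8] [179.55   0.38 -49.6 ] q [ -1.  15. 104.  -0.  62. 139.] F [-15.6   3.3   4.8] 90.7 36.2
```

```bash
python3 -m jog '0 0.06 0 0 0 0;0 0.12 0 0 0 0;0 0.2 0 0 0 0;0 0.24 0 0 0 0;0 0.28 0 0 0 0;0 0.28 0 0 0 0;0 0.28 0 0 0 0'
python3 - <<'E'
from h import *
t=snap("top","t8"); s=snap("side","s8"); I=dict(top=t,side=s)
fitb(SPAT,[431.5,-60,np.radians(-50)],I,pad=4)
a=crop(s,230,95,180,170,3);b=crop(t,200,100,180,170,3)
q=[431.5,-60,np.radians(-50)];z=0
def draw(P,n,im,x0,y0,k=3): cv2.polylines(im,[np.round((cv2.convexHull((proj(place(P,q,z),n)-[x0,y0]).astype(np.float32))+.5)*k*4).astype(np.int32)],True,(0,255,255),1,cv2.LINE_AA,2)
for P in SPAT: draw(P,"side",a,230,95); draw(P,"top",b,200,100)
cv2.imwrite("pics/g8.png",cv2.resize(np.hstack([a,b]),(800,378),interpolation=cv2.INTER_AREA))
for n in("top","side"):
    for k in("spatula_tip","spatula_end","spatula"): print(n,k,[(round(d["confidence"],2),np.round(ray(d["location"],n,7)[:2])) for d in tip_of(k,n)][:2])
E
python3 tgt.py 490 -132 150 130
```

```text
time_s: 36.77
ee_pos: [395.5, -84.7, 177.1]
ee_rot: [179.6, 0.4, -49.7]
force: [0.3, 1.0, 0.7]
gripper_width: 91.0
['top', 'side'] [404.9 -16.9] -50.44 cost 2485.2
['top'] [401.5 -16.1] -51.45 cost 2149.9
['side'] [408.5 -20.1] -50.42 cost 289.8
top spatula_tip [(0.76, array([ 480., -126.]))]
top spatula_end [(0.85, array([319.,  77.]))]
top spatula [(0.66, array([405., -28.])), (0.52, array([ 551., -270.]))]
side spatula_tip [(0.92, array([ 487., -107.]))]
side spatula_end [(0.9, array([316.,  72.]))]
side spatula [(0.65, array([406., -16.]))]
0.1951 -0.0810 0.0516 -0.0067 0.0079 -1.9949 rows>= 25.1
[396.2 -84.  176.8] [179.55   0.39 -49.55] q [-13.   6. 115.  -0.  59. 126.] F [0.2 0.  1. ] 91.0 37.2
```

View pics/g8.png

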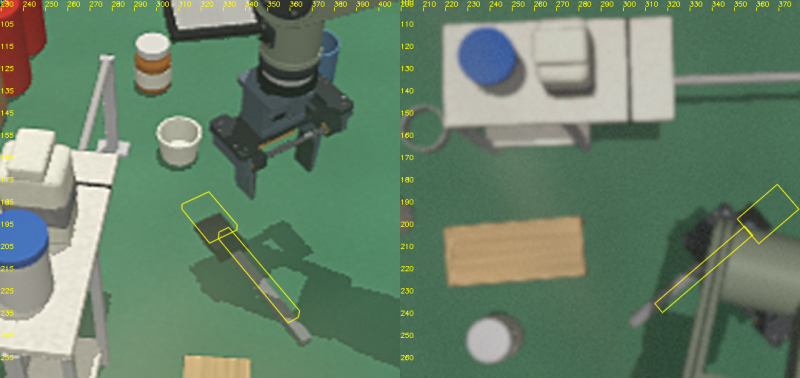

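```bash
python3 -m jog '0 0 0 0 0 -0.08;0 0 0 0 0 -0.16;0 0 0 0 0 -0.24;0 0 0 0 0 -0.32;0 0 0 0 0 -0.4;0 0 0 0 0 -0.48;0 0 0 0 0 -0.56;0 0 0 0 0 -0.64;0 0 0 0 0 -0.72;0 0 0 0 0 -0.8;0 0 0 0 0 -0.88;0 0 0 0 0 -0.96;0 0 0 0 0 -1;0 0 0 0 0 -1;0 0 0 0 0 -1'; python3 tgt.py 466 -92 150 129.5
```

```text
time_s: 38.42
ee_pos: [396.3, -83.9, 176.7]
ee_rot: [-179.6, 0.5, 40.4]
force: [-0.4, -0.3, -0.3]
gripper_width: 91.0
0.0962 0.1029 0.0520 -0.0074 0.0006 -0.9904 rows>= 12.5
[396.3 -83.9 176.7] [-179.61    0.46   40.36] q [-13.   6. 115.  -0.  59.  36.] F [-0.4 -0.3 -0.3] 91.0 38.4
```

```bash
python3 -m jog '0 0 0 0 0 -0.08;0 0 0 0 0 -0.16;0.02 0.02 0 0 0 -0.24;0.04 0.04 0 0 0 -0.32;0.06 0.06 0.01 0 0 -0.4;0.08 0.08 0.03 0 0 -0.48;0.096 0.103 0.052 0 0 -0.56;0.096 0.103 0.052 0 0 -0.64;0.096 0.103 0.052 0 0 -0.72;0.096 0.103 0.052 0 0 -0.8;0.096 0.103 0.052 -0.004 0 -0.88;0.096 0.103 0.052 -0.007 0.0006 -0.96;0.096 0.103 0.052 -0.007 0.0006 -0.99;0.096 0.103 0.052 -0.007 0.0006 -0.99;0.096 0.103 0.052 -0.007 0.0006 -0.99'
python3 - <<'E'
from h import *
t=snap("top","t9"); s=snap("side","s9")
for n in("top","side"):
    for k in("spatula_tip","spatula_end","spatula"): print(n,k,[(round(d["confidence"],2),np.round(d["location"],1),np.round(ray(d["location"],n,7)[:2])) for d in tip_of(k,n)][:2])
fitb(SPAT,[406,-19,np.radians(-50.5)],dict(side=s),pad=3)
a=crop(s,290,160,70,60,8)
cv2.imwrite("pics/g9.png",a)
E
python3 tgt.py 466 -92 25 129.5
```

```text
time_s: 39.67
ee_pos: [466.0, -92.0, 150.0]
ee_rot: [-180.0, -0.0, 129.3]
force: [0.1, -0.4, -0.8]
gripper_width: 91.1
top spatula_tip []
top spatula_end [(0.75, array([302.4, 248.5]), array([312.,  85.]))]
top spatula [(0.83, array([335.8, 217.9]), array([415., -29.]))]
side spatula_tip [(0.71, array([325. , 198.5]), array([ 481., -100.]))]
side spatula_end [(0.76, array([369.5, 248. ]), array([321.,  77.]))]
side spatula [(0.68, array([342.7, 220.2]), array([413., -17.]))]
['side'] [408.9 -20.7] -50.3 cost 172.5
-0.0000 0.0002 0.2500 -0.0002 -0.0002 -0.0007 rows>= 3.0
[466.  -92.1 150. ] [-1.7998e+02 -2.0000e-02  1.2944e+02] q [-13.  14. 110.  -0.  57. -52.] F [ 0.4 -0.2 -0.1] 91.0 40.1
```

View pics/g9.png

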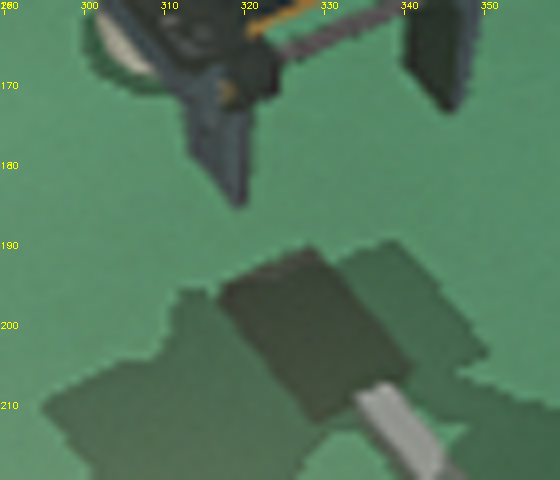

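Run:
```python
from h import *
P=[ray(p,"side",12)[:2] for p in((316.8,195.5),(328.3,190.2),(341,205),(329.5,211.7))]; print(np.round(P,1)); m=np.mean(P,0)
f=(P[0]+P[1])/2; b=(P[2]+P[3])/2; d=f-b; print("head centre",m,"yaw",np.degrees(np.arctan2(d[1],d[0])),np.linalg.norm(d), np.linalg.norm(P[0]-P[1]))
q=[408.9,-20.7,np.radians(-50.3)]; print(place(np.array([[90,0,0],[95,0,0]],float),q))
```

```text
[[ 509.6 -104.4]
 [ 473.5 -133.9]
 [ 424.1  -75.5]
 [ 459.   -41.7]]
head centre [466.56290681 -88.8682993 ] yaw -50.47011353565668 78.55046166399183 46.62161100698761
[[466.38910358 -89.94595995   0.        ]
 [469.58294266 -93.79295773   0.        ]]
```

```bash
python3 -m jog '-0.004 0.003 0.06 0 0 0;-0.004 0.003 0.12 0 0 0;-0.004 0.003 0.18 0 0 0;-0.004 0.003 0.23 0 0 0;-0.004 0.003 0.252 0 0 0;-0.004 0.003 0.252 0 0 0;-0.004 0.003 0.252 0 0 0'; python3 tgt.py 469 -94 24 129.6
```

```text
time_s: 40.65
ee_pos: [468.4, -92.7, 23.8]
ee_rot: [-180.0, -0.0, 129.4]
force: [-0.4, 0.1, 0.3]
gripper_width: 91.2
-0.0029 -0.0007 -0.0004 -0.0004 -0.0004 -0.0021 rows>= 0.0
[468.4 -92.7  23.8] [-1.7997e+02 -4.0000e-02  1.2941e+02] q [-13.  24. 118.  -0.  38. -52.] F [-0.4  0.1  0.3] 91.2 40.6
```

```bash
python3 -m jog '0 0 0 0 0 0;0 0 0 0 0 0;0 0 0 0 0 0;0 0 0 0 0 0;0 0 0 0 0 0;0 0 0 0 0 0;0 0 0 0 0 0;0 0 0 0 0 0;0 0 0 0 0 0;0 0 0 0 0 0' -1 40; python3 tgt.py 462 -100 24.5 94.2
```

```text
time_s: 41.48
ee_pos: [468.4, -92.7, 23.9]
ee_rot: [-180.0, -0.0, 129.4]
force: [-0.8, -0.9, 0.7]
gripper_width: 49.6
-0.0032 -0.0191 -0.0013 -0.0005 -0.0003 0.3913 rows>= 4.9
[468.4 -92.7  23.9] [-1.7997e+02 -3.0000e-02  1.2942e+02] q [-13.  24. 118.  -0.  38. -52.] F [-0.8 -0.9  0.7] 49.6 41.5
```

```bash
python3 -m jog '0 -0.01 -0.001 0 0 0.03;0 -0.019 -0.001 0 0 0.07;-0.003 -0.019 -0.001 0 0 0.11;-0.003 -0.019 -0.001 0 0 0.15;-0.003 -0.019 -0.001 0 0 0.19;-0.003 -0.019 -0.001 0 0 0.23;-0.003 -0.019 -0.001 0 0 0.27;-0.003 -0.019 -0.001 0 0 0.31;-0.003 -0.019 -0.001 0 0 0.35;-0.003 -0.019 -0.001 0 0 0.38;-0.003 -0.019 -0.001 0 0 0.391;-0.003 -0.019 -0.001 0 0 0.391;-0.003 -0.019 -0.001 0 0 0.391'
python3 - <<'E'
from h import *
t=snap("top","t10"); s=snap("side","s10"); I=dict(top=t,side=s)
st=state(); e=st["ee_pos"]; print(np.round(e,1),np.round(st["ee_rot"],1))
y=np.radians(st["ee_rot"][2]-180); c=e[:2]-95*np.array([np.cos(y),np.sin(y)])
def draw(parts,q,n,im,x0,y0,k,col):
    for P in parts: cv2.polylines(im,[np.round((cv2.convexHull((proj(place(P,q),n)-[x0,y0]).astype(np.float32))+.5)*k*4).astype(np.int32)],True,col,1,cv2.LINE_AA,2)
a=crop(s,280,170,110,140,4);b=crop(t,220,180,110,90,4)
for im,n,x0,y0 in((a,"side",280,170),(b,"top",220,180)): draw(SPAT,[*c,y],n,im,x0,y0,4,(0,255,255)); draw(CUB,[444,150.3,.073],n,im,x0,y0,4,(255,0,0))
b=cv2.copyMakeBorder(b,0,a.shape[0]-b.shape[0],0,0,cv2.BORDER_CONSTANT)
cv2.imwrite("pics/g10.png",cv2.resize(np.hstack([a,b]),(800,509),interpolation=cv2.INTER_AREA))
for n in("top","side"):
    print(n,[(round(d["confidence"],2),np.round(ray(d["location"],n,8)[:2])) for d in tip_of("spatula_end",n)][:2])
fitb(CUB,[444,150,.073],I,wood=True)
E
```

```text
time_s: 42.57
ee_pos: [461.9, -99.9, 24.3]
ee_rot: [-179.9, -0.0, 94.3]
force: [0.3, 0.3, -0.8]
gripper_width: 49.7
[461.9 -99.9  24.3] [-179.9   -0.    94.3]
top [(0.56, array([431., 133.]))]
side [(0.61, array([443., 121.])), (0.46, array([ 460., -122.]))]
['top', 'side'] [444.6 149.8] 4.09 cost 145.9
['top'] [441.9 152.5] 4.29 cost 46.0
['side'] [445.3 148.8] 4.13 cost 45.4
```

View pics/g10.png

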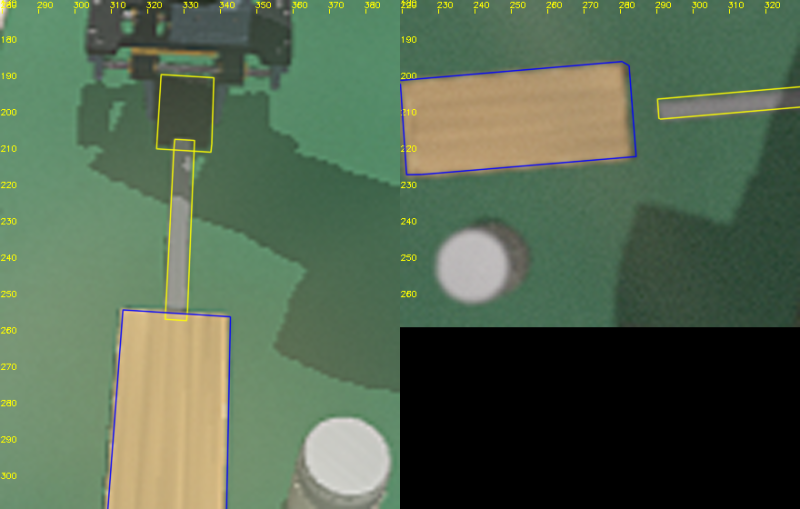

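```bash
python3 -m jog '0.015 0 0 0 0 0;0.03 0 0 0 0 0;0.045 0 0 0 0 0;0.06 0 0 0 0 0;0.075 0 0 0 0 0;0.09 0 0 0 0 0;0.105 0 0 0 0 0;0.12 0 0 0 0 0;0.135 0 0 0 0 0;0.15 0 0 0 0 0;0.165 0 0 0 0 0;0.18 0 0 0 0 0;0.195 0 0 0 0 0;0.2 0 0 0 0 0;0.2 0 0 0 0 0'; python3 tgt.py 447.9 90 24.3 94.2
```

```text
time_s: 44.02
ee_pos: [454.5, 0.5, 24.3]
ee_rot: [-179.9, -0.0, 94.3]
force: [0.5, 0.5, -0.8]
gripper_width: 49.5
0.1795 0.0004 0.0001 -0.0006 -0.0001 0.0012 rows>= 2.2
[454.5   0.5  24.3] [-1.7994e+02 -1.0000e-02  9.4310e+01] q [ -1.  22. 121.   0.  37.  -6.] F [ 0.5  0.5 -0.8] 49.5 44.0
```

```bash
python3 -m jog '0.015 0 0 0 0 0;0.03 0 0 0 0 0;0.045 0 0 0 0 0;0.06 0 0 0 0 0;0.075 0 0 0 0 0;0.09 0 0 0 0 0;0.105 0 0 0 0 0;0.12 0 0 0 0 0;0.135 0 0 0 0 0;0.15 0 0 0 0 0;0.165 0 0 0 0 0;0.175 0 0 0 0 0;0.18 0 0 0 0 0;0.18 0 0 0 0 0;0.18 0 0 0 0 0'; python3 -m jog '0 0 0.001 0 0 0;0 0 0.001 0 0 0;0 0 0.001 0 0 0;0 0 0.001 0 0 0;0 0 0.001 0 0 0;0 0 0.001 0 0 0;0 0 0.001 0 0 0' 0.6; python3 -m jog '0 0 -0.05 0 0 0;0 0 -0.1 0 0 0;0 0 -0.2 0 0 0;0 0 -0.26 0 0 0;-0.06 0 -0.3 0 0 0;-0.12 0 -0.3 0 0 0;-0.2 0 -0.3 0 0 0;-0.28 0 -0.3 0 0 0;-0.36 0 -0.3 0 0 0;-0.42 0 -0.3 0 0 0;-0.42 0 -0.3 0 0 0'
```

```text
time_s: 45.27
ee_pos: [447.6, 90.3, 24.3]
ee_rot: [-179.9, -0.0, 94.3]
force: [-0.2, -0.3, -0.6]
gripper_width: 49.9
time_s: 45.85
ee_pos: [447.7, 90.2, 23.9]
ee_rot: [-179.9, -0.0, 94.3]
force: [0.1, 0.1, 0.3]
gripper_width: 72.9
time_s: 46.77
ee_pos: [464.2, -123.8, 174.0]
ee_rot: [180.0, 0.1, 94.0]
force: [1.0, 1.2, 0.2]
gripper_width: 73.0
```

Run:
```python
from h import *
t=snap("top","t11"); s=snap("side","s11")
a=crop(s,200,110,200,240,3);b=crop(t,200,100,180,170,3)
def draw(parts,q,n,im,x0,y0,k,col,z=0):
    for P in parts: cv2.polylines(im,[np.round((cv2.convexHull((proj(place(P,q,z),n)-[x0,y0]).astype(np.float32))+.5)*k*4).astype(np.int32)],True,col,1,cv2.LINE_AA,2)
y=np.radians(-85.7); c=np.array([447.6,90.3])-95*np.array([np.cos(y),np.sin(y)])
for im,n,x0,y0 in((a,"side",200,110),(b,"top",200,100)):
    draw(SPAT,[*c,y],n,im,x0,y0,3,(0,255,255)); draw(CUB,[444.3,150,.072],n,im,x0,y0,3,(255,0,0))
    for yy in(106,166): draw(TIN,[656,yy,.018],n,im,x0,y0,3,(0,0,255),107)
b=cv2.copyMakeBorder(b,0,a.shape[0]-b.shape[0],0,0,cv2.BORDER_CONSTANT)
o=np.hstack([a,b]); cv2.imwrite("pics/g11.png",cv2.resize(o,None,fx=.83*600/600*.8,fy=.83*.8,interpolation=cv2.INTER_AREA)); print(o.shape)
e=c-130*np.array([np.cos(y),np.sin(y)]); print("end",e)
for n in("top","side"):
    for k in ("spatula_tip","tin0","tin0_hook"): print(n,k,[(round(d["confidence"],2),np.round(d["location"]),np.round(ray(d["location"],n,6)[:2])) for d in tip_of(k,n)][:3])
```

```text
(720, 1140, 3)
end [430.72978646 314.66665504]
top spatula_tip [(0.91, array([314., 206.]), array([455.,  43.]))]
top tin0 [(0.68, array([282., 212.]), array([438., 155.])), (0.23, array([471., 239.]), array([ 339., -482.]))]
top tin0_hook []
side spatula_tip [(0.66, array([329., 240.]), array([448.,  66.]))]
side tin0 []
side tin0_hook [(0.54, array([298., 132.]), array([ 628., -423.])), (0.43, array([294., 357.]), array([495., 434.])), (0.39, array([327., 264.]), array([445., 152.]))]
```

View pics/g11.png

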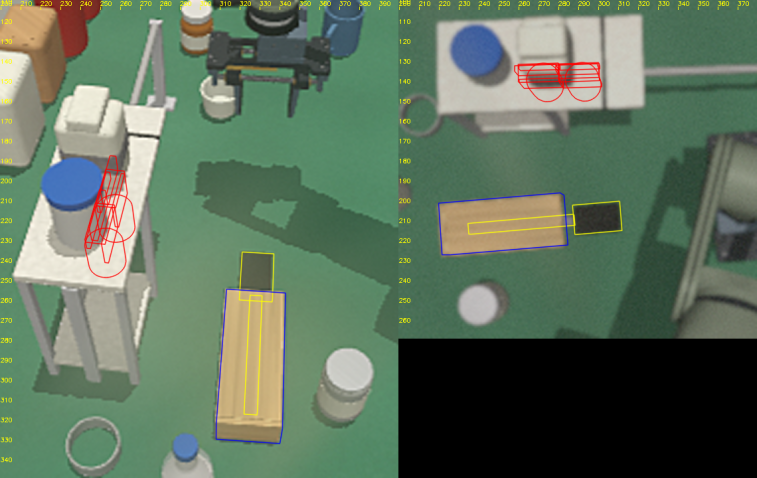

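```bash
python3 -m jog '0 0 0 0 0 0;0 0 0 0 0 0;0 0 0 0 0 0;0 0 0 0 0 0;0 0 0 0 0 0;0 0 0 0 0 0'; python3 -c "
from workcell import *
print(job_done())"
```

```text
time_s: 47.67
ee_pos: [463.6, -118.1, 173.9]
ee_rot: [-179.9, -0.0, 94.4]
force: [0.4, 0.4, -0.2]
gripper_width: 73.0
the job is handed in; nothing more can be done
None
```

I hung both tins on the rail and pushed the row under the shelf with the spatula's head. I then laid the spatula down, took it again by its head and slid it handle first into the cubby. I handed the job in at about 48 s.

**Last checks:**
- **Spatula:** the last picture matches its predicted pose. It lies flat with only the head showing, and its handle end is about 165 mm inside the cubby.
- **Robot:** the arm stands clear, with only noise-level force readings. The bystanders in view look unmoved; I did not measure them.
- **Tins:** I could not see them, because the shelf hides both from the cameras. From the push, the rear hook should be about 43 mm past the mark and the front one about 103 mm. The spatula had not slipped in the grip, and no tin was left on the open rail.

**What went wrong:**
- **Shelf contact:** after I laid the spatula down, the gripper's body met the shelf edge with about 16 N, below the 40 N limit. I backed off at once. I did not check afterwards whether this disturbed the shelf or the tins.
- **Spatula shifted:** after I released it, the spatula had moved about 50 mm. I took this for the announced knock, measured it again and took it from there.
- **Network readings:** the networks gave no usable tin finds once the tins were under the shelf. The two cameras also differed by 2 to 3 mm. I averaged them and set the rail's position across by touch with the first tin.

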